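# Lay the cork relief panels in a closed row with the lifter

### The arm

A 6-joint arm with a two-finger parallel gripper is mounted at the origin on the work surface. World frame = base frame: x ahead of the robot, y to its left, z up, the work surface at z = 0. Lengths are in mm, angles in rad, forces in N, time in s.
With the tool pointing down it reaches from about 300 to 775 mm from the base axis. Payload 14.6 kg.
Tool frame: the origin (TCP) lies midway between the tips of the shut fingers; the grasp point (between the pads) lies 19 mm behind it (manip.grasp_offset is the distance from the TCP to the grasp point, in mm); z points along the fingers, y is the line along which they close (so a half turn about z gives the same grasp; the last joint's range is limited). The gripper opens to 94 mm and grips with 3 to 60 N. Pads are 16 mm wide; open, the fingers measure 119 mm over their backs; the gripper's body (75 mm by 177 mm) begins 78 mm behind the grasp point.
Start: joints at [1.207, 0.3, 1.521, -0, 1.321, -0.067], TCP at [160.851, 525.943, 205.446] pointing down, gripper open.
Joint ranges: [-3.03, 3.03], [-0.79, 2.21], [0.23, 2.52], [-1.04, 4.18], [0, 3.07], [-2.55, 2.55]. Speed limits (rad/s): [2.22, 2.22, 2.57, 3.14, 3.14, 3.14].

### API

Orientations are given as [roll, pitch, yaw] about the fixed x, y, z axes, in that order (R = Rz(yaw) Ry(pitch) Rx(roll)).
In Python, from cell import manip, viewer gives the robot as it stands. The module is installed in compiled form; this text tells all that it offers.
- The arm moves only by the tool move_arm, never from a script. Its argument "moves" is a list of rows, each a list of 4 numbers: the shift along the tool's x, y, z in m, then the turn about the tool's z in rad. A call has 1 to 12 rows; each row is the pose to reach, as a shift and turn from the pose commanded when the call began, along the tool's axes at that moment; what a row does not reach only later rows make up. A row lasts 1/10 s, in which the tool goes at most 50 mm and 8.59 degrees, less where a joint would pass 70% of its speed; a pose out of reach is approached as far as the arm can. A call with a gripper value outside its range is refused whole. "jaw" is the finger opening in m, from 0 to 0.094, set as the call begins (left out, the last holds). The fingers move at their own pace and stop on an object; "squeeze" is the grip in N (left out, the last holds). Time passes only in rows, so rows that repeat a pose let the fingers close. It gives the time, the measured TCP pose, the force, the opening and the grip force at its end, in the units of the state.
- manip.read_state(): the state, without advancing time (a new reading comes with each control period).
- viewer.camera(name): name is "scene" or "top" or "wrist"; returns a dict with "frame" (400x640x3 uint8, blue, green, red), "z_map" (400x640 float32, mm along the optical axis (not along the pixel's ray), 0 where there is no reading), "fx", "fy", "cx", "cy" (pixels), "D" ([k1, k2, p1, p2, k3] as OpenCV has them; the pictures are not rectified), "origin" and "orientation" of the camera in the world. Camera axes: x right, y down, z forward; pixel columns grow to the right and rows downward; lengths in mm; the calibration is good to about 2 mm. A picture is of the moment at which its call begins.
- manip.sign_off(): hands the job in; it is judged then, once.
The state is a dict: "clock": time; "joints": joint angles; "qd": joint speeds; "effort": joint torques, N m; "eef_pos": TCP position; "eef_rot": TCP orientation; "wrist_force": force on the tool from outside, world axes, zero at the start; "moment": the same for the moment, N m; "finger_gap": finger opening in mm; "finger_force": force on a finger pad.
Only numpy, scipy, OpenCV 4.12 (cv2) and the standard library are available. Lean on these libraries where they do the work, as an engineer would, in place of code of your own. Each camera call takes 0.05 s, during which the arm holds its last target. There are 200 camera calls.

### The job

The varnish on the cork panels is still tacky, so do not touch them with the gripper: slide the steel lifter under each one between its runners, carry it to the mounting board and set it down flat, runners pointing to the long edge strip. Lay all the panels in one row, pushed right up against the long strip, the first flush against the short end strip and each next one butted flush against its neighbour with no gap. When every panel lies so, slide the lifter's blade fully home into the slotted block and let go; leave the glue bottle, phone and ink jar where they are.

Things in the scene. Friction and masses are not known exactly. Their poses are not given: they have to be found in the camera images.
- panel1: relief panel (2 or 3 are there, alike but for the cork pattern): grey face 88 (x) x 80 (y) x 8 mm with 4 mm cork on it, on two wooden runners 14 mm high, 9 mm wide, along its two x edges: a tunnel 62 wide, 14 mm high runs under it along x, open at both ends; a wooden strip shows on top over each runner. 22 mm high without cork, about 100 g. Origin: centre of the runners' underside, z up
- panel2: relief panel (2 or 3 are there, alike but for the cork pattern): grey face 88 (x) x 80 (y) x 8 mm with 4 mm cork on it, on two wooden runners 14 mm high, 9 mm wide, along its two x edges: a tunnel 62 wide, 14 mm high runs under it along x, open at both ends; a wooden strip shows on top over each runner. 22 mm high without cork, about 100 g. Origin: centre of the runners' underside, z up
- panel3: relief panel (2 or 3 are there, alike but for the cork pattern): grey face 88 (x) x 80 (y) x 8 mm with 4 mm cork on it, on two wooden runners 14 mm high, 9 mm wide, along its two x edges: a tunnel 62 wide, 14 mm high runs under it along x, open at both ends; a wooden strip shows on top over each runner. 22 mm high without cork, about 100 g. Origin: centre of the runners' underside, z up
- lifter: the lifter: steel blade with upright heel and raised dark wooden handle; starts lying on the mounting board. Origin: at the height of the blade's underside, straight below the middle of the grip; x points to the blade's tip, z up. Blade 42 mm wide, 3 mm thick, x = -12 to 102 mm; heel across it 42 mm wide, 24 mm high, front face at x = 12 mm. 180 g, centre of mass at about x = 21 mm
- lifter_grip (a point): middle of the lifter's handle, 50 mm above its origin: grip here. The handle is a bar along the lifter's x (from -70 to 30 mm) with flat upright sides, 24 mm wide (y), 26 mm high
- board: the mounting board, fixed: white base 144 (x) x 300 (y) x 12 mm thick; origin at the centre of its underside. Long wooden strip, 10 mm high, on its far (+x) edge, inner face at x = 62 mm; short end strip on its left (+y) end, inner face at y = 140 mm; other sides open. A panel seated in the corner has its origin at x = 18, y = 100, z = 12 mm; the next at y = 20 and -60 mm
- board_corner (a point): the inner corner where the long and the short strip of the mounting board meet, on the board's top face
- block: slotted wooden block, fixed, 130 (x) x 76 (y) x 36 mm high; origin at the centre of its underside. Level slot 50 mm wide, 8 mm high, floor at z = 18 mm, mouth at x = -40 mm facing -x, 96 mm deep; a sill level with its floor reaches from x = -65 mm to the mouth. Lifter fully home (heel at the mouth): its origin at x = -52, y = 0, z = 18 mm, x axes alike
- block_mouth (a point): centre of the slot's mouth, on the slot floor
- glue: white glue bottle with black cap, 60 mm across, 150 mm high, not to be disturbed; origin at the centre of its underside
- phone: phone, 148 x 74 x 9 mm, lying flat, not to be disturbed; origin at the centre of its underside
- ink: small ink jar, 48 mm across, 50 mm high, not to be disturbed; origin at the centre of its underside
Mind the look-alikes: they are no part of the job. What is shaped like the panel3 but red is not meant.

How it is judged:
By the outcome, as a careful person would: the job done as asked, in the order asked, and still so for the second after the job is handed in, with the robot touching nothing.
Of panel1, panel2, panel3 only 2 to 3 are there at a start; the rules pass over those that are not, and their reading is None.
At some moment in a run one of panel1, panel2, panel3 may be knocked a few centimetres aside while the robot is not near it.
Once in a run the grip may slacken for a moment while it holds something.
It also fails if it takes over 210 s, if anything falls off the work surface, if the arm or the gripper's body presses on something with over 40 N, if the wrist force passes 120 N, or if a joint passes its speed limit or range.

## Working session

There is one attempt and no reset: what is moved stays moved. The work goes in short steps, Python scripts to look and compute and a tool call to move; the robot and the scene stay as the last step left them, time stands still between calls to the robot, and variables do not carry over. Pictures are saved under pics/ and viewed, at most 14 in all, crops included, and the job is handed in when it is done.

Besides the shell and the picture viewer there is one more tool, called after "Call:" by a JSON object that holds its "op" and its "data". move_arm: Moves the arm, as the interface text tells. Its arguments: {"type":"object","properties":{"moves":{"type":"array"},"jaw":{"type":"number"},"squeeze":{"type":"number"}},"required":["moves"]}

```bash
mkdir -p pics
python3 - <<'E'
from cell import manip, viewer
import cv2,pickle
s=manip.read_state(); print({k:(v if not hasattr(v,'round') else v) for k,v in s.items()}, manip.grasp_offset)
for n in ("top","scene"):
    c=viewer.camera(n); cv2.imwrite(f"pics/{n}0.png",c["frame"]); pickle.dump(c,open(f"{n}0.pkl","wb"))
    print(n,{k:v for k,v in c.items() if k not in("frame","z_map")})
E
```

```text
{'clock': 0.0, 'joints': array([ 1.20741141e+00,  3.00445810e-01,  1.52155661e+00,  1.49412588e-05,
        1.32069163e+00, -6.65823548e-02]), 'qd': array([-0.00024981, -0.00032743,  0.0002218 , -0.00088544,  0.00057573,
        0.00127974]), 'effort': array([-1.68884271e-03, -5.31794322e+01, -3.52726114e+01,  7.07452185e-02,
        2.44784262e-02, -1.33059070e-04]), 'eef_pos': array([160.7559675 , 525.72106308, 204.91055081]), 'eef_rot': array([-3.14049466e+00, -8.77199355e-05,  2.84478634e+00]), 'wrist_force': array([ 0.74371057, -0.12772527, -0.05192321]), 'moment': array([-0.01373312, -0.01508629,  0.02037979]), 'finger_force': 0.0, 'finger_gap': 94.05336064233362} 18.8
top {'fx': 389.5233208744223, 'fy': 389.5233208744223, 'cx': 316.87015957463814, 'cy': 189.63314989234868, 'D': array([0.0134655, 0.       , 0.       , 0.       , 0.       ]), 'origin': array([ 6.06041452e+02, -6.91643825e-01,  1.03203648e+03]), 'orientation': array([-3.08285972,  0.01812017, -1.57484283])}
scene {'fx': 363.7745263648513, 'fy': 363.7745263648513, 'cx': 320.3687544174798, 'cy': 201.17569974563344, 'D': array([-0.05616108,  0.        ,  0.        ,  0.        ,  0.        ]), 'origin': array([1347.59657259, -325.64768427,  565.48126579]), 'orientation': array([-2.13366371,  0.02107687,  1.1252435 ])}
```

View pics/top0.png

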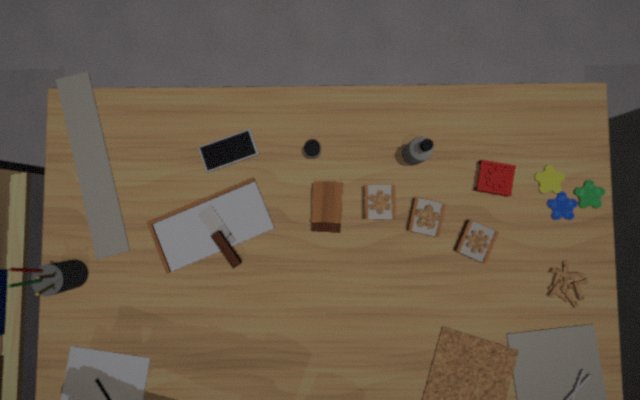

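View pics/scene0.png

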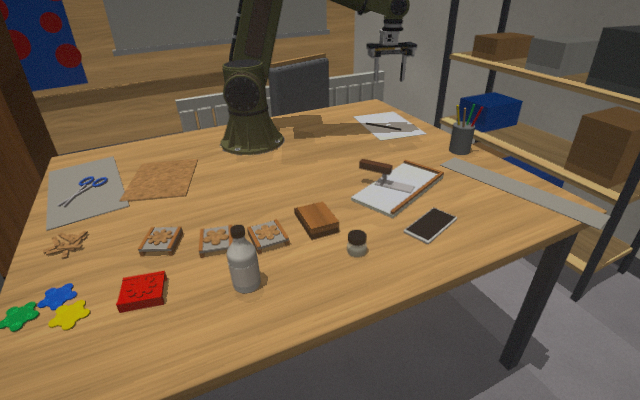

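The top view shows the board at about (212,225) with the lifter on it, the block at (327,206), and the panels at (379,202), (427,216) and (477,241). It also shows the red decoy at (495,178), the glue at (418,150), the ink at (312,148) and the phone at (228,150). The scene view agrees.

```bash
cat > h.py <<'E'
import numpy as np,cv2,pickle
from scipy.spatial.transform import Rotation as R
def ray(c,px):
    K=np.array([[c["fx"],0,c["cx"]],[0,c["fy"],c["cy"]],[0,0,1]])
    u=cv2.undistortPoints(np.float64(px).reshape(-1,1,2),K,c["D"]).reshape(-1,2)
    d=np.c_[u,np.ones(len(u))]@R.from_euler("xyz",c["orientation"]).as_matrix().T
    return np.array(c["origin"]),d
def onz(c,px,z):
    o,d=ray(c,px); return o+d*((z-o[2])/d[:,2])[:,None]
def proj(c,P):
    Rm=R.from_euler("xyz",c["orientation"]).as_matrix()
    K=np.array([[c["fx"],0,c["cx"]],[0,c["fy"],c["cy"]],[0,0,1]])
    return cv2.projectPoints((np.float64(P).reshape(-1,3)-c["origin"])@Rm,np.zeros(3),np.zeros(3),K,c["D"])[0].reshape(-1,2)
def snap(n,f=None):
    from cell import viewer
    c=viewer.camera(n)
    if f: cv2.imwrite(f"pics/{f}.png",c["frame"]); pickle.dump(c,open(f"{f}.pkl","wb"))
    return c
def rect(pts):
    (x,y),(w,h),a=cv2.minAreaRect(np.float32(pts)); return np.round([x,y,w,h,a],1)
E
python3 - <<'E'
from h import *
c=pickle.load(open("top0.pkl","rb")); f=c["frame"]
a=cv2.convertScaleAbs(cv2.resize(f[160:280,140:300],None,fx=4.5,fy=4.5,interpolation=cv2.INTER_CUBIC),alpha=1.6)
b=cv2.convertScaleAbs(cv2.resize(f[160:280,300:510],None,fx=3.8,fy=3.8,interpolation=cv2.INTER_CUBIC),alpha=1.6)
cv2.imwrite("pics/a.png",a);cv2.imwrite("pics/b.png",b)
hsv=cv2.cvtColor(f,cv2.COLOR_BGR2HSV)
for p in [(190,215),(190,240),(208,215),(226,245),(379,187),(365,202),(379,202),(412,216),(427,202),(320,200),(350,250)]: print(p,hsv[p[1],p[0]],onz(c,[p],0)[0].round(), c["z_map"][p[1],p[0]])
E
```

```text
(190, 215) [130   6 134] [601. 355.   0.] 1024.7633
(190, 240) [130   6 130] [535. 354.   0.] 1022.2223
(208, 215) [ 10  12 127] [601. 307.   0.] 1020.60034
(226, 245) [  9 179  57] [522. 258.   0.] 955.56683
(379, 187) [ 18  20 127] [ 673. -147.    0.] 1013.54816
(365, 202) [ 13 149 108] [ 633. -109.    0.] 1004.2329
(379, 202) [ 14 120 119] [ 633. -146.    0.] 1004.33136
(412, 216) [ 14 148 112] [ 596. -232.    0.] 1001.49146
(427, 202) [ 20  19 122] [ 633. -272.    0.] 1005.7893
(320, 200) [ 12 149 111] [639.  10.   0.] 994.5492
(350, 250) [ 16 110 118] [508. -69.   0.] 1027.7529
```

View pics/a.png

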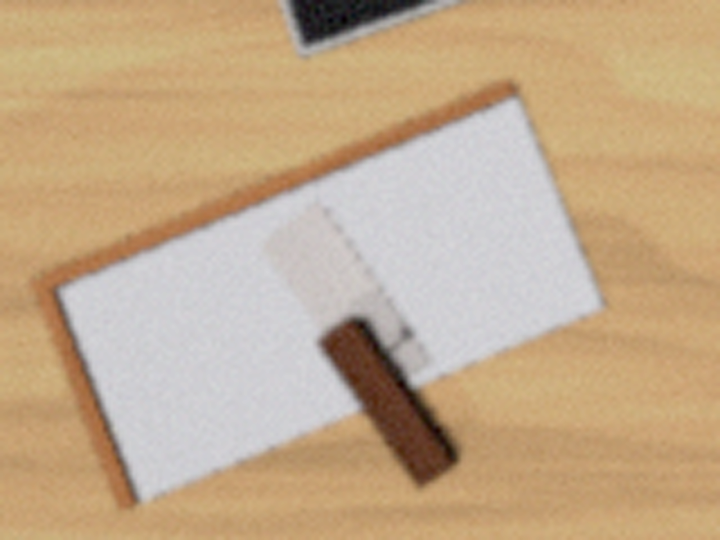

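View pics/b.png

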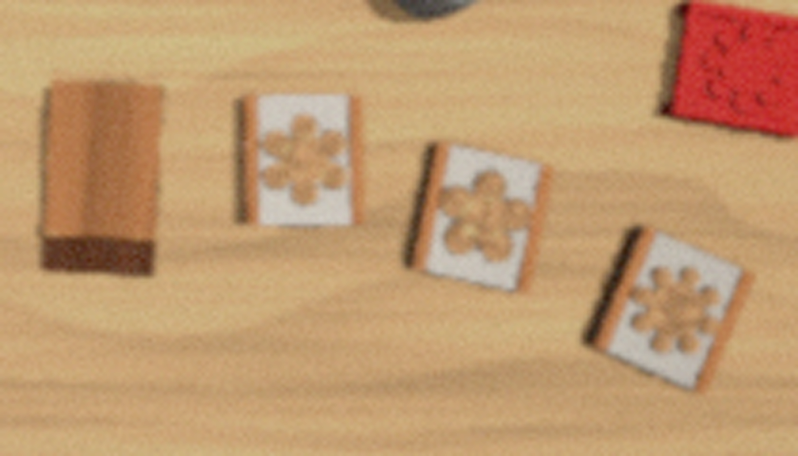

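The crops show the board with its long strip on the upper edge and its short strip on the left. The lifter's handle is at about (390,400) in crop a. The three panels have their tunnels running roughly along the picture's vertical. The block's sill is at its lower end, facing the robot.

```bash
cat >> h.py <<'E'
def blobs(m,amin=60):
    n,l,s,_=cv2.connectedComponentsWithStats(m.astype(np.uint8))
    return [l==i for i in range(1,n) if s[i,4]>=amin]
def worldrect(c,m,z):
    cs,_=cv2.findContours(cv2.resize(m.astype(np.uint8)*255,None,fx=4,fy=4,interpolation=cv2.INTER_LINEAR)//128,cv2.RETR_EXTERNAL,cv2.CHAIN_APPROX_NONE)
    p=np.vstack(cs).reshape(-1,2); p=(p+.5)/4-.5
    w=onz(c,p,z)[:,:2]; h=cv2.convexHull(np.float32(w))
    return rect(h)
def cloud(c):
    v,u=np.mgrid[:400,:640]; o,d=ray(c,np.c_[u.ravel(),v.ravel()]); return (o+d*c["z_map"].reshape(-1,1)).reshape(400,640,3)
E
cat > m.py <<'E'
from h import *
def topmeas(c):
    f=c["frame"]; hsv=cv2.cvtColor(f,cv2.COLOR_BGR2HSV); P=cloud(c)
    S=hsv[...,1]; V=hsv[...,2]; ok=np.zeros(S.shape,bool); ok[120:285,145:520]=1
    for b in blobs((S<60)&(V>95)&ok,150):
        y,x=np.nonzero(b); print("white px",x.mean().round(),y.mean().round(),len(x),"z22",worldrect(c,b,22),"z12",worldrect(c,b,12) if len(x)>2000 else "")
    for b in blobs((P[...,2]>30)&ok&(hsv[...,2]>30),30):
        y,x=np.nonzero(b); print("high px",x.mean().round(),y.mean().round(),len(x),np.median(P[b][:,2]).round(1),rect(P[b][:,:2]),"z36",worldrect(c,b,36),"z75",worldrect(c,b,75))
    h=cv2.convexHull
    for b in blobs((V<75)&(S>100)&ok,60):
        y,x=np.nonzero(b); print("dark px",x.mean().round(),y.mean().round(),len(x),worldrect(c,b,75))
    t=(P[...,2]<8)&ok; print("table z",np.median(P[t][:,2]))
if __name__=="__main__":
    topmeas(pickle.load(open("top0.pkl","rb")))
E
python3 m.py
```

```text
white px 232.0 152.0 233 z22 [769.9 250.3  75.7 148.4  19.2] z12 
white px 213.0 225.0 5521 z22 [573.3 286.6 136.9 290.9  22.5] z12 [573.  289.5 138.3 293.8  22.5]
white px 379.0 189.0 206 z22 [ 663.7 -144.8   61.5   27.9   89.7] z12 
white px 429.0 205.0 207 z22 [ 623.6 -271.3   62.7   29.4   76.9] z12 
white px 379.0 214.0 215 z22 [ 602.1 -143.9   62.    29.7   87.2] z12 
white px 425.0 228.0 232 z22 [ 570.2 -259.8   62.9   42.7   76.9] z12 
white px 482.0 230.0 222 z22 [ 554.8 -401.8   62.1   38.6   65.3] z12 
white px 472.0 252.0 236 z22 [ 508.2 -380.9   62.7   40.    65.3] z12 
high px 417.0 151.0 550 100.0 [ 702.6 -122.9   59.   305.8   27.4] z36 [ 765.1 -242.5   78.6   69.1   89.5] z75 [ 758.9 -233.    75.5   66.4   89.5]
high px 311.0 146.0 73 49.0 [7.727e+02 3.150e+01 4.070e+01 4.100e+01 2.000e-01] z36 [774.9  31.8  43.3  43.5  89.6] z75 [768.3  30.5  41.6  41.8  89.6]
high px 326.0 202.0 1212 35.1 [634.3  -7.1  75.9 104.8  87.3] z36 [634.3  -7.   77.7 106.6  87.3] z75 [633.2  -6.8  74.6 102.5  87.3]
high px 225.0 248.0 462 73.8 [579.6 140.7  99.8 269.7  30.9] z36 [520.  245.  105.6  44.7  35.7] z75 [523.3 235.4 101.4  42.9  35.7]
dark px 477.0 175.0 67 [ 695.4 -374.2    9.    74.3   80.1]
dark px 410.0 215.0 70 [ 603.1 -210.2    7.5   79.    78.1]
dark px 461.0 235.0 109 [ 551.1 -331.3   10.    82.4   66.3]
dark px 326.0 227.0 234 [572.2  -4.4  68.9  23.3  86.5]
dark px 227.0 250.0 410 [518.7 239.   97.6  30.4  37.4]
table z -0.7751750734350935
```

```bash
cat >> h.py <<'E'
def go(x,y,z,lyaw,base=None):
    """tool shift (m) & turn from current pose to TCP x,y,z with lifter yaw lyaw (tool yaw=lyaw+pi)"""
    from cell import manip
    s=manip.read_state(); p=s["eef_pos"]; Rm=R.from_euler("xyz",s["eef_rot"]).as_matrix()
    d=(np.array([x,y,z])-p)@Rm/1000; yaw=np.arctan2(Rm[1,0],Rm[0,0]); t=-((lyaw+np.pi-yaw+np.pi)%(2*np.pi)-np.pi)
    print("pos",p.round(1),"lyaw",round((yaw-np.pi+np.pi)%(2*np.pi)-np.pi,4),"move",d.round(4),round(t,4));
E
python3 -c "
from h import *
go(537,250,205,0.6)"
```

```text
pos [160.8 525.7 205. ] lyaw -0.2968 move [-4.404e-01 -1.536e-01  1.000e-04] -0.8968
```

Call:
{"op": "move_arm", "data": {"moves": [[-0.44,-0.154,0,-0.897],[-0.44,-0.154,0,-0.897],[-0.44,-0.154,0,-0.897],[-0.44,-0.154,0,-0.897],[-0.44,-0.154,0,-0.897],[-0.44,-0.154,0,-0.897],[-0.44,-0.154,0,-0.897],[-0.44,-0.154,0,-0.897],[-0.44,-0.154,0,-0.897],[-0.44,-0.154,0,-0.897],[-0.44,-0.154,0,-0.897],[-0.44,-0.154,0,-0.897]]}}

```text
clock: 1.3
eef_pos: [536.7, 249.4, 204.7]
eef_rot: [3.141, -0.001, -2.543]
wrist_force: [-0.1, 0.9, -0.2]
finger_gap: 93.8
finger_force: 0.0
```

```bash
python3 -c "
from h import *
c=snap('wrist','w1'); print(c['origin'],c['orientation'],c['fx'],c['cx'],c['cy'])
go(537,250,205,0.6)"
```

```text
[466.66211824 201.51501581 383.01960081] [ 2.85161751e+00 -1.15525580e-03  2.16924780e+00] 291.25495132113133 324.7762430102036 196.23707062046643
pos [536.1 250.2 205. ] lyaw 0.6 move [-0.0006 -0.0006  0.    ] 0.0
```

View pics/w1.png

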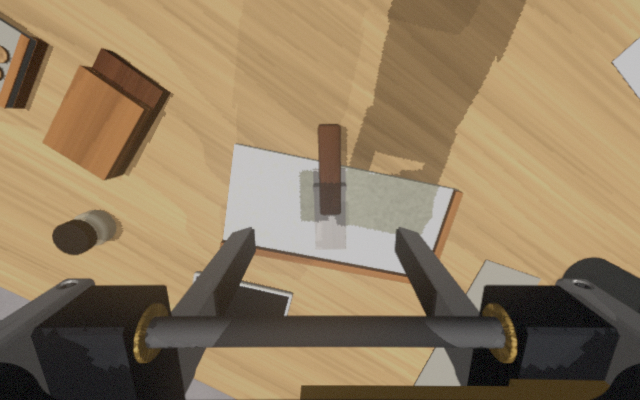

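The wrist view shows the handle at (330,168), nearly vertical in the picture, so a lifter yaw of about 0.6 is right. The board lies below it, with its corner at (440,270).

```bash
python3 -c "
from h import *
c=pickle.load(open('w1.pkl','rb')); f=c['frame']; hsv=cv2.cvtColor(f,cv2.COLOR_BGR2HSV); P=cloud(c)
for p in [(330,150),(330,200),(322,165),(338,165),(333,235),(445,225),(380,240),(340,255)]: print(p,hsv[p[1],p[0]],P[p[1],p[0]].round(1))
m=(hsv[...,1]>110)&(hsv[...,2]<110); m[:110]=0;m[225:]=0;m[:,:300]=0;m[:,360:]=0
for b in blobs(m,300):
  y,x=np.nonzero(b);print(x.min(),x.max(),y.min(),y.max(),len(x),worldrect(c,b,75)); q=P[b]; q=q[q[:,2]>68]; print(len(q),rect(q[:,:2]),np.median(q[:,2]))
"
```

```text
(330, 150) [ 10 122 109] [497.3 229.5  74.7]
(330, 200) [11 73 84] [542.9 261.   74.2]
(322, 165) [ 11 111 113] [515.5 231.7  73.3]
(338, 165) [ 13 111  99] [505.7 245.8  74.2]
(333, 235) [  9  10 177] [597.3 304.8  13.2]
(445, 225) [ 15 137 168] [498.5 417.7  20.9]
(380, 240) [150   1 194] [567.8 364.5   9.6]
(340, 255) [  0   1 195] [617.4 330.9  11.9]
319 340 124 175 447 [497.6 229.4  54.5  22.4  35.2]
422 [490.1 227.3  69.7  20.5  45.5] 73.90241720810036
```

```bash
python3 -c "
from h import *
c=pickle.load(open('w1.pkl','rb')); f=c['frame']; hsv=cv2.cvtColor(f,cv2.COLOR_BGR2HSV); P=cloud(c)
m=(P[...,2]>60)&(P[...,2]<90)&(hsv[...,2]<130); m[:110]=0;m[225:]=0;m[:,:300]=0;m[:,360:]=0
for b in blobs(m,300):
  y,x=np.nonzero(b);print(x.min(),x.max(),y.min(),y.max(),len(x),worldrect(c,b,75)); q=P[b]
  k=[]
  for r in range(130,210): 
    xs=np.nonzero(b[r])[0]; k.append([(xs.min()+xs.max())/2,r])
  w=onz(c,k,75)[:,:2]; l=cv2.fitLine(np.float32(w),cv2.DIST_HUBER,0,.01,.01).ravel(); print(l,np.arctan2(l[1],l[0]),[len(np.nonzero(b[r])[0]) for r in range(124,214,10)])
# board: white
m=(hsv[...,1]<40)&(hsv[...,2]>120)
for b in blobs(m,3000):
  y,x=np.nonzero(b);print(x.min(),x.max(),y.min(),y.max(),len(x),worldrect(c,b,12))
"
```

```text
318 340 124 214 1966 [516.5 241.6  99.3  24.2  35.2]
[  0.8191001   0.5736506 518.1058    243.19064  ] 0.6109558 [10, 22, 22, 22, 22, 22, 22, 22, 21]
223 453 144 273 17430 [571.6 290.2 136.5 290.9  22.5]
```

```bash
python3 -c "
from h import *
go(532.9,253.1,43.5,.612)"
```

```text
pos [536.1 250.2 205. ] lyaw 0.6 move [0.0009 0.0042 0.1615] -0.012
```

Call:
{"op": "move_arm", "data": {"moves": [[0.001,0.004,0.05,-0.012],[0.001,0.004,0.09,-0.012],[0.001,0.004,0.13,-0.012],[0.001,0.004,0.15,-0.012],[0.001,0.004,0.1615,-0.012],[0.001,0.004,0.1615,-0.012],[0.001,0.004,0.1615,-0.012]]}}

```text
clock: 2.05
eef_pos: [533.7, 253.4, 45.2]
eef_rot: [-3.141, 0.002, -2.529]
wrist_force: [0.7, -0.4, -0.0]
finger_gap: 94.1
finger_force: 0.0
```

Call:
{"op": "move_arm", "data": {"moves": [[0,0,0,0],[0,0,0,0],[0,0,0,0],[0,0,0,0],[0,0,0,0],[0,0,0,0],[0,0,0,0],[0,0,0,0],[0,0,0,0],[0,0,0,0]], "jaw": 0.0, "squeeze": 50}}

```text
clock: 3.05
eef_pos: [533.5, 252.7, 43.9]
eef_rot: [3.142, -0.0, -2.529]
wrist_force: [-0.8, -0.2, -0.7]
finger_gap: 23.5
finger_force: 49.9
```

```bash
python3 -c "
from h import *
c=snap('wrist','w2')
go(532.9,253.1,43.5,.612)"
```

```text
pos [533.4 252.7  43.9] lyaw 0.6122 move [0.0002 0.0006 0.0004] 0.0002
```

View pics/w2.png

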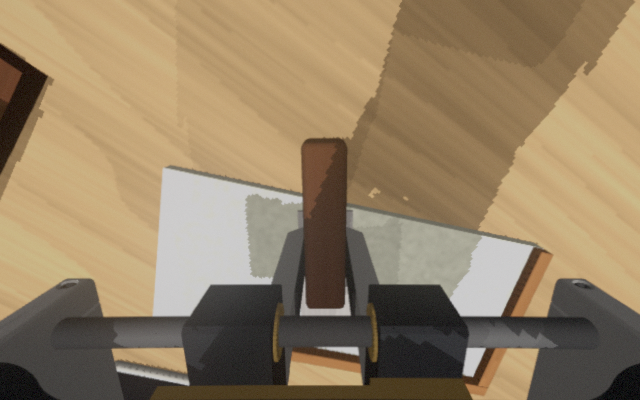

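The fingers are closed on the handle (x 303–347). Its rear end is at about (324,139).

```bash
python3 -c "
from h import *
c=pickle.load(open('w2.pkl','rb'))
w=onz(c,[(324.5,140),(324.5,307)],75)[:,:2]; e=np.array([np.cos(.612),np.sin(.612)]); n=np.array([-e[1],e[0]])
print(w,(w-[533.4,252.7])@e,(w-[533.4,252.7])@n)
t=pickle.load(open('top0.pkl','rb'))
import m; 
hsv=cv2.cvtColor(t['frame'],cv2.COLOR_BGR2HSV); M=(hsv[...,1]<60)&(hsv[...,2]>95)
for (x,y) in [(379,202),(427,216),(477,241)]:
  k=np.zeros(M.shape,bool); k[y-26:y+27,x-23:x+24]=1
  q=M&k; n_=[b for b in blobs(q,100)]; u=np.any(n_,axis=0); print(worldrect(t,u,22))
"
```

```text
[[475.99414384 212.36342521]
 [556.07980993 268.55617813]] [-70.16031873  27.67290232] [-0.03552608 -0.051386  ]
[ 632.8 -144.4   61.3   90.1   89.3]
[ 593.7 -265.    62.9   90.5   77.7]
[ 531.2 -391.3   62.6   90.4   65.6]
```

```bash
python3 -c "
from h import *
go(468,-144.4,110,-.012)"
```

```text
pos [533.4 252.7  43.9] lyaw 0.6122 move [ 0.2818 -0.2874 -0.0661] 0.6242
```

Call:
{"op": "move_arm", "data": {"moves": [[0,0,-0.01,0],[0,0,-0.03,0],[0,0,-0.05,0],[0.02,-0.02,-0.066,0.05],[0.05,-0.051,-0.066,0.12],[0.085,-0.087,-0.066,0.2],[0.12,-0.122,-0.066,0.3],[0.155,-0.158,-0.066,0.4],[0.19,-0.194,-0.066,0.5],[0.225,-0.23,-0.066,0.56],[0.26,-0.265,-0.066,0.6],[0.282,-0.287,-0.066,0.624]]}}

```text
clock: 4.3
eef_pos: [466.8, -147.1, 110.8]
eef_rot: [-3.141, 0.001, 3.126]
wrist_force: [-0.2, 0.3, -2.1]
finger_gap: 23.7
finger_force: 49.9
```

```bash
python3 -c "
from h import *
go(468,-144.4,37,-.012)
c=snap('wrist','w3')"
```

```text
pos [ 466.8 -147.1  110.8] lyaw -0.0151 move [-0.0011  0.0027  0.0738] -0.0031
```

View pics/w3.png

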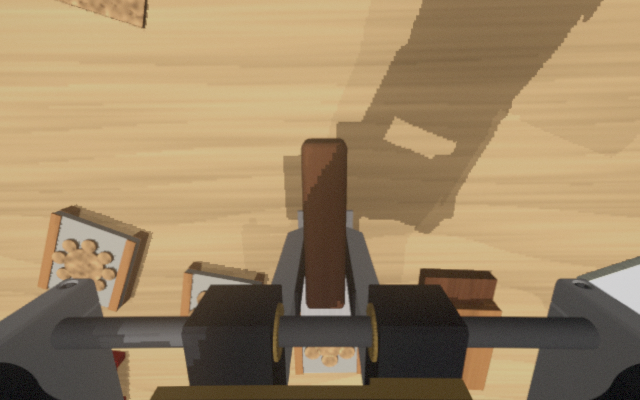

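Panel1 lies straight ahead, with its strips at about x 295 and 361. The lifter axis is at x 324.5, so the panel is about 3 mm to +y, as measured.

Call:
{"op": "move_arm", "data": {"moves": [[-0.001,0.0025,0.02,-0.003],[-0.001,0.0025,0.045,-0.003],[-0.001,0.0025,0.065,-0.003],[-0.001,0.0025,0.0735,-0.003],[-0.001,0.0025,0.0735,-0.003]]}}

```text
clock: 4.85
eef_pos: [468.4, -141.5, 36.1]
eef_rot: [3.141, -0.001, 3.133]
wrist_force: [0.1, -0.5, -1.7]
finger_gap: 24.2
finger_force: 49.9
```

```bash
python3 -c "
from h import *
go(577,-144.4,37,-.012)
c=snap('scene','s3'); cv2.imwrite('pics/s3c.png',cv2.resize(c['frame'][140:290,120:360],None,fx=3.3,fy=3.3)); go(577,-144.4,37,-.012)"
```

```text
pos [ 468.4 -141.5   36.1] lyaw -0.0087 move [-0.1086 -0.0019 -0.001 ] 0.0033
pos [ 468.9 -141.7   37. ] lyaw -0.0087 move [-0.1082 -0.0017 -0.    ] 0.0033
```

View pics/s3c.png

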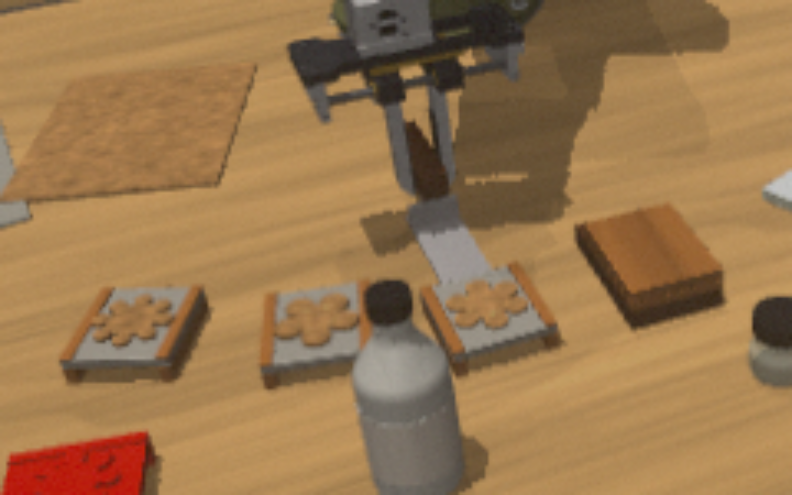

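The blade is level and lined up with panel1's tunnel. Next I slide it in.

Call:
{"op": "move_arm", "data": {"moves": [[-0.01,-0.002,0,0.003],[-0.025,-0.002,0,0.003],[-0.04,-0.002,0,0.003],[-0.055,-0.002,0,0.003],[-0.07,-0.002,0,0.003],[-0.085,-0.002,0,0.003],[-0.097,-0.002,0,0.003],[-0.104,-0.002,0,0.003],[-0.108,-0.002,0,0.003],[-0.11,-0.002,0,0.003],[-0.11,-0.002,0,0.003],[-0.11,-0.002,0,0.003]]}}

```text
clock: 6.1
eef_pos: [578.5, -144.7, 36.5]
eef_rot: [-3.142, -0.0, 3.13]
wrist_force: [-0.3, -0.4, -2.6]
finger_gap: 23.8
finger_force: 49.9
```

Call:
{"op": "move_arm", "data": {"moves": [[0,0,-0.003,0],[0,0,-0.007,0],[0,0,-0.012,0],[0,0,-0.02,0],[0,0,-0.03,0],[0,0,-0.042,0],[0,0,-0.052,0],[0,0,-0.058,0],[0,0,-0.06,0],[0,0,-0.06,0],[0,0,-0.06,0]]}}

```text
clock: 7.2
eef_pos: [578.4, -144.6, 96.0]
eef_rot: [3.141, -0.001, 3.13]
wrist_force: [0.7, 0.1, -2.4]
finger_gap: 23.6
finger_force: 50.0
```

```bash
python3 -c "
from h import *
c=snap('scene','s4'); cv2.imwrite('pics/s4c.png',cv2.resize(c['frame'][140:290,120:360],None,fx=3.3,fy=3.3)); go(577,-144.4,37,-.012)
c=snap('wrist','w4')"
```

```text
pos [ 578.4 -144.6   95.9] lyaw -0.0118 move [0.0014 0.0002 0.0589] 0.0002
```

View pics/s4c.png

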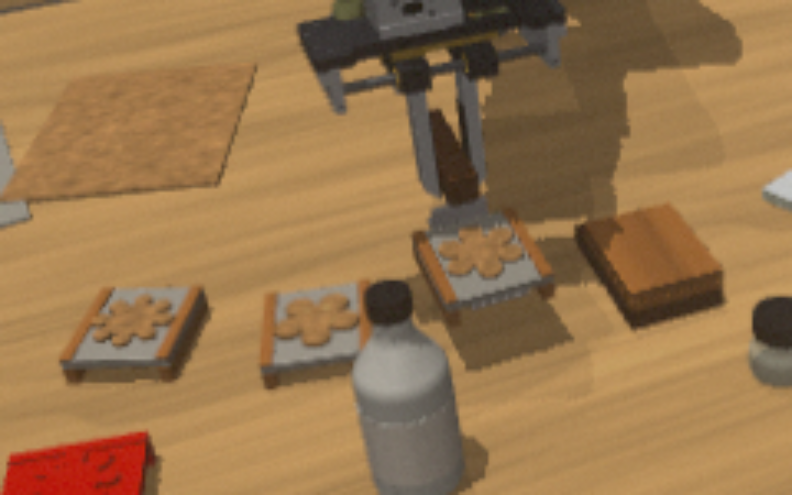

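Panel1 sits on the blade against the heel. Next I carry it to the board.

```bash
cat >> h.py <<'E'
F=[.02,.06,.13,.23,.34,.465,.59,.71,.81,.9,.96,1]
E
python3 -c "
from h import *
go(496.6,364.1,96,.3927)"
```

```text
pos [ 578.4 -144.6   95.9] lyaw -0.0118 move [8.780e-02 5.077e-01 1.000e-04] -0.4045
```

Call:
{"op": "move_arm", "data": {"moves": [[0.001,0.005,0,-0.004],[0.003,0.015,0,-0.012],[0.006,0.033,0,-0.026],[0.01,0.058,0,-0.046],[0.015,0.086,0,-0.068],[0.02,0.118,0,-0.093],[0.026,0.15,0,-0.118],[0.031,0.18,0,-0.142],[0.036,0.206,0,-0.162],[0.04,0.229,0,-0.18],[0.042,0.244,0,-0.192],[0.044,0.254,0,-0.2]]}}

```text
clock: 8.5
eef_pos: [537.2, 111.5, 96.5]
eef_rot: [3.142, 0.0, -2.951]
wrist_force: [-0.1, -0.5, -2.4]
finger_gap: 23.8
finger_force: 50.0
```

```bash
python3 -c "
from h import *
go(496.6,364.1,96,.3927)"
```

```text
pos [537.2 111.5  96.5] lyaw 0.1904 move [-0.008   0.2558  0.0005] -0.2023
```

Call:
{"op": "move_arm", "data": {"moves": [[0,0.005,0,-0.004],[-0.0005,0.015,0,-0.012],[-0.001,0.033,0,-0.026],[-0.002,0.059,0,-0.046],[-0.003,0.087,0,-0.069],[-0.004,0.119,0,-0.094],[-0.005,0.151,0,-0.119],[-0.006,0.182,0,-0.143],[-0.0065,0.207,0,-0.164],[-0.007,0.23,0,-0.182],[-0.0075,0.246,0,-0.194],[-0.008,0.256,0,-0.202]]}}

```text
clock: 9.7
eef_pos: [497.4, 363.6, 96.3]
eef_rot: [-3.142, -0.0, -2.751]
wrist_force: [-0.5, -0.1, -2.6]
finger_gap: 24.0
finger_force: 50.0
```

Call:
{"op": "move_arm", "data": {"moves": [[0,0,0,0],[0,0,0,0]]}}

```text
clock: 9.9
eef_pos: [497.8, 362.1, 96.3]
eef_rot: [-3.141, -0.0, -2.752]
wrist_force: [-0.1, -0.6, -2.6]
finger_gap: 23.5
finger_force: 50.0
```

```bash
python3 -c "
from h import *
go(496.6,364.1,96,.3927)
c=snap('wrist','w5')
c=snap('top','t5');f=c['frame']
a=cv2.convertScaleAbs(cv2.resize(f[130:290,130:340],None,fx=3.8,fy=3.8,interpolation=cv2.INTER_CUBIC),alpha=1.5); cv2.imwrite('pics/t5c.png',a)"
```

```text
pos [497.8 362.1  96.3] lyaw 0.3895 move [0.0004 0.0023 0.0003] -0.0032
```

View pics/t5c.png

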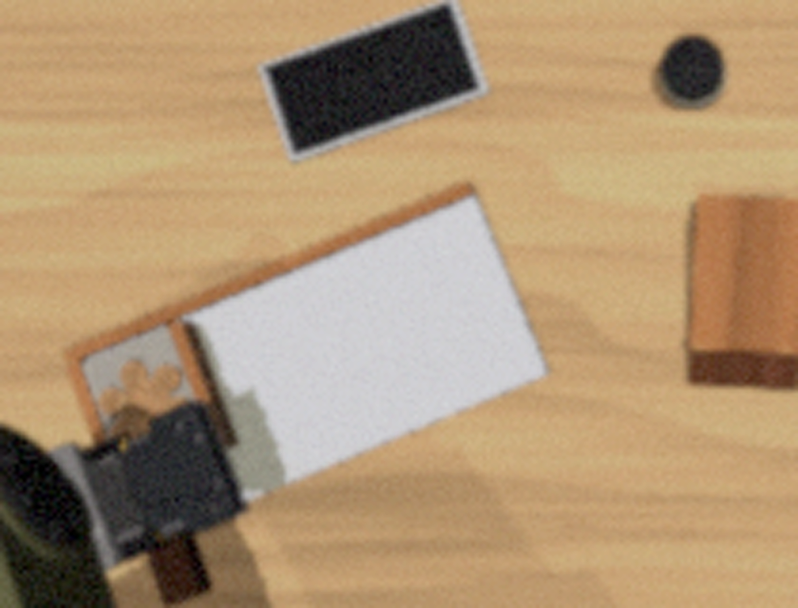

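The panel is held level over the left end of the board, apparently aligned with it. Next I lower it.

Call:
{"op": "move_arm", "data": {"moves": [[0,0.001,0.005,-0.003],[0,0.001,0.013,-0.003],[0,0.001,0.022,-0.003],[0,0.001,0.03,-0.003],[0,0.001,0.035,-0.003],[0,0.001,0.039,-0.003],[0,0.001,0.042,-0.003],[0,0.001,0.045,-0.003],[0,0.001,0.047,-0.003],[0,0.001,0.047,-0.003],[0,0.001,0.047,-0.003]]}}

```text
clock: 11.1
eef_pos: [497.5, 364.0, 50.2]
eef_rot: [3.141, 0.001, -2.748]
wrist_force: [-3.2, -1.2, 4.3]
finger_gap: 23.7
finger_force: 50.0
```

```bash
cat >> h.py <<'E'
BO=np.array([574.3,296.7]);BY=.3927
def loc():
    """TCP in board frame"""
    from cell import manip
    s=manip.read_state(); p=s["eef_pos"]; d=p[:2]-BO; c_,s_=np.cos(BY),np.sin(BY)
    yaw=R.from_euler("xyz",s["eef_rot"]).as_matrix(); l=np.arctan2(-yaw[1,0],-yaw[0,0])
    print("board-local",(d@[c_,s_]).round(1),(d@[-s_,c_]).round(1),p[2].round(1),"dyaw",round(l-BY,4),"F",(s["wrist_force"][:2]@np.array([[c_,-s_],[s_,c_]])).round(1),s["wrist_force"][2].round(1),round(s["finger_gap"],1),round(s["clock"],1))
E
python3 -c "
from h import *
loc()"
```

```text
board-local -45.2 91.5 50.2 dyaw 0.0006 F [-3.4  0.1] 4.3 23.7 11.1
```

```bash
python3 -c "
from h import *
c=snap('scene','s6'); cv2.imwrite('pics/s6c.png',cv2.resize(c['frame'][130:230,340:460],None,fx=6,fy=6,interpolation=cv2.INTER_CUBIC)); loc()"
```

```text
board-local -45.2 91.5 50.1 dyaw 0.0006 F [-3.2  0.2] 5.0 23.5 11.2
```

View pics/s6c.png

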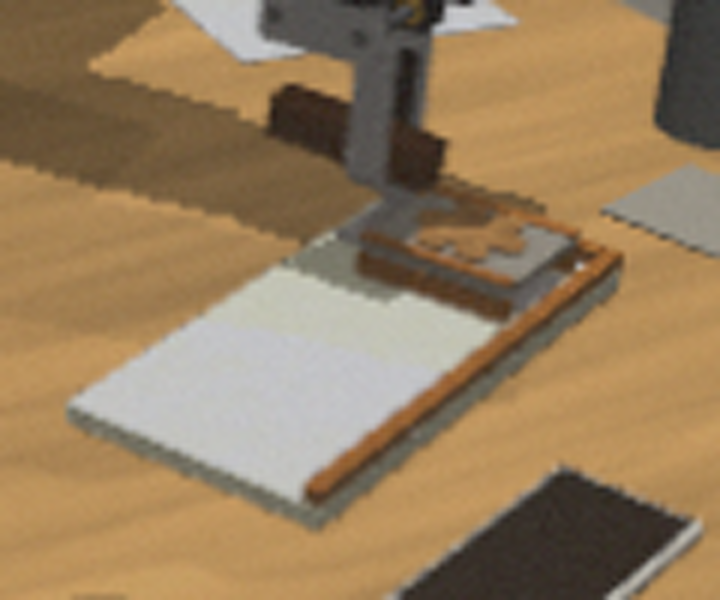

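```bash
cat >> h.py <<'E'
def pitch(c):
    """slope of handle top along lifter, from depth in wrist view"""
    P=cloud(c)[145:215,312:337].reshape(-1,3); P=P[np.abs(P[:,2]-np.median(P[:,2]))<12]
    o=c["origin"]; yaw=c["orientation"][2]-np.pi/2; a=(P[:,:2]-P[:,:2].mean(0))@[np.cos(yaw),np.sin(yaw)]
    k=np.polyfit(a,P[:,2],1); return "pitch slope %.4f z %.1f"%(k[0],k[1])
E
python3 -c "
from h import *
for n in ('w2','w3','w4','w5'): print(n,pitch(pickle.load(open(n+'.pkl','rb'))))
c=snap('wrist','w6');print(pitch(c)); loc()"
```

```text
w2 pitch slope 0.0008 z 74.0
w3 pitch slope 0.0010 z 140.9
w4 pitch slope -0.0619 z 129.2
w5 pitch slope -0.0592 z 129.6
pitch slope -0.0465 z 82.7
board-local -45.3 91.5 50.0 dyaw 0.0006 F [-3.1  0.6] 4.3 23.8 11.2
```

The lifter sagged 0.06 rad nose-down in the grip when it took the load, so the tip now touches the board. I press it flat on the board to level it, then grip harder.

Call:
{"op": "move_arm", "data": {"moves": [[0,0,0.001,0],[0,0,0.002,0],[0,0,0.003,0],[0,0,0.004,0],[0,0,0.005,0],[0,0,0.0055,0],[0,0,0.0055,0],[0,0,0.0055,0]]}}

```text
clock: 12.0
eef_pos: [497.3, 363.9, 44.5]
eef_rot: [3.141, 0.001, -2.748]
wrist_force: [-4.9, -1.0, 6.1]
finger_gap: 23.9
finger_force: 50.0
```

```bash
python3 -c "
from h import *
c=snap('wrist','w6');print(pitch(c)); loc()"
```

```text
pitch slope -0.0023 z 74.6
board-local -45.4 91.5 44.4 dyaw 0.0005 F [-5.3  0.4] 6.3 23.6 12.1
```

Call:
{"op": "move_arm", "data": {"moves": [[0,0,-0.0015,0],[-0.002,0,-0.0015,0],[-0.004,0.003,-0.0015,0],[-0.005,0.006,-0.0015,0],[-0.006,0.009,-0.0015,0],[-0.006,0.012,-0.0015,0],[-0.006,0.014,-0.0015,0],[-0.006,0.016,-0.0015,0],[-0.006,0.016,-0.0015,0]], "squeeze": 60}}

```text
clock: 12.95
eef_pos: [496.4, 380.8, 45.3]
eef_rot: [-3.141, -0.001, -2.748]
wrist_force: [-1.9, -2.4, 1.2]
finger_gap: 23.8
finger_force: 60.0
```

```bash
python3 -c "
from h import *
loc()"
```

```text
board-local -39.8 107.6 45.3 dyaw 0.0006 F [-2.7 -1.5] 1.2 23.8 12.9
```

Call:
{"op": "move_arm", "data": {"moves": [[-0.0005,0.0005,0,0],[-0.001,0.001,0,0],[-0.0015,0.0015,0,0],[-0.002,0.002,0,0],[-0.002,0.002,0,0]]}}

```text
clock: 13.45
eef_pos: [496.1, 381.9, 45.4]
eef_rot: [-3.14, -0.006, -2.749]
wrist_force: [-16.1, -16.1, 14.1]
finger_gap: 23.6
finger_force: 60.2
```

```bash
python3 -c "
from h import *
loc()"
```

```text
board-local -39.6 108.7 45.4 dyaw 0.0 F [-21.1  -8.7] 14.1 23.6 13.4
```

Call:
{"op": "move_arm", "data": {"moves": [[-0.0005,0.0005,0,0],[-0.001,0.001,0,0],[-0.0015,0.0015,0,0],[-0.002,0.002,0,0],[-0.002,0.002,0,0]]}}

```text
clock: 13.95
eef_pos: [495.8, 383.5, 45.4]
eef_rot: [-3.139, -0.01, -2.749]
wrist_force: [-28.2, -25.4, 21.6]
finger_gap: 23.5
finger_force: 60.1
```

```bash
python3 -c "
from h import *
loc()"
```

```text
board-local -39.3 110.3 45.4 dyaw 0.0002 F [-35.7 -12.6] 21.6 23.5 13.9
```

The x contact with the long strip is firm. I back off in x and check y on its own.

Call:
{"op": "move_arm", "data": {"moves": [[0.003,0,0,0],[0.005,0,0,0],[0.005,0,0,0],[0.005,0.001,0,0],[0.005,0.002,0,0],[0.005,0.002,0,0]]}}

```text
clock: 14.55
eef_pos: [494.8, 383.7, 45.6]
eef_rot: [-3.138, -0.0, -2.749]
wrist_force: [4.8, -17.5, 4.6]
finger_gap: 23.9
finger_force: 60.0
```

```bash
python3 -c "
from h import *
loc();c=snap('wrist','w7');print(pitch(c));loc()"
```

```text
board-local -40.2 110.8 45.6 dyaw -0.0003 F [ -2.2 -18. ] 4.6 23.9 14.6
pitch slope -0.0105 z 76.2
board-local -40.2 110.8 45.6 dyaw -0.0003 F [ -1.3 -18.7] 4.1 23.5 14.6
```

Call:
{"op": "move_arm", "data": {"moves": [[0,-0.003,0,0],[0,-0.008,0,0],[0,-0.012,0,0],[-0.001,-0.012,0,0],[-0.002,-0.012,0,0],[-0.0035,-0.012,0,0],[-0.0035,-0.012,0,0]]}}

```text
clock: 15.3
eef_pos: [499.2, 375.4, 45.5]
eef_rot: [-3.141, -0.006, -2.748]
wrist_force: [-18.9, -11.5, 12.4]
finger_gap: 23.7
finger_force: 59.9
```

Call:
{"op": "move_arm", "data": {"moves": [[0.003,0,0,0],[0.01,0,0,0],[0.025,0,0,0],[0.04,0,0,0],[0.06,0,0,0],[0.08,0,0,0],[0.1,0,0,0],[0.115,0,0,0],[0.125,0,0,0],[0.125,0,-0.03,0],[0.125,0,-0.065,0],[0.125,0,-0.065,0]]}}

```text
clock: 16.5
eef_pos: [387.4, 329.7, 114.6]
eef_rot: [3.14, 0.007, -2.748]
wrist_force: [0.1, -0.2, -2.8]
finger_gap: 23.8
finger_force: 59.9
```

```bash
python3 -c "
from h import *
loc();c=snap('top','t7');f=c['frame']
c=snap('wrist','w7');print(pitch(c))
a=cv2.convertScaleAbs(cv2.resize(f[170:290,130:290],None,fx=4.5,fy=4.5,interpolation=cv2.INTER_CUBIC),alpha=1.5); 
cv2.imwrite('pics/t7c.png',a)
t=pickle.load(open('t7.pkl','rb'))
hsv=cv2.cvtColor(t['frame'],cv2.COLOR_BGR2HSV); M=(hsv[...,1]<60)&(hsv[...,2]>95)
for (x,y) in [(427,216),(477,241)]:
  k=np.zeros(M.shape,bool); k[y-26:y+27,x-23:x+24]=1
  u=np.any(blobs(M&k,100),axis=0); print(worldrect(t,u,22))
go(0,0,0,0)
"
```

```text
board-local -160.1 102.0 114.6 dyaw 0.0007 F [ 0.  -0.2] -2.8 23.8 16.5
pitch slope -0.0066 z 142.7
[ 593.7 -264.9   63.2   90.6   77.3]
[ 531.3 -391.1   62.4   90.8   66. ]
pos [385.9 328.5 110.6] lyaw 0.3933 move [ 0.4825 -0.1556  0.11  ] 0.3933
```

View pics/t7c.png

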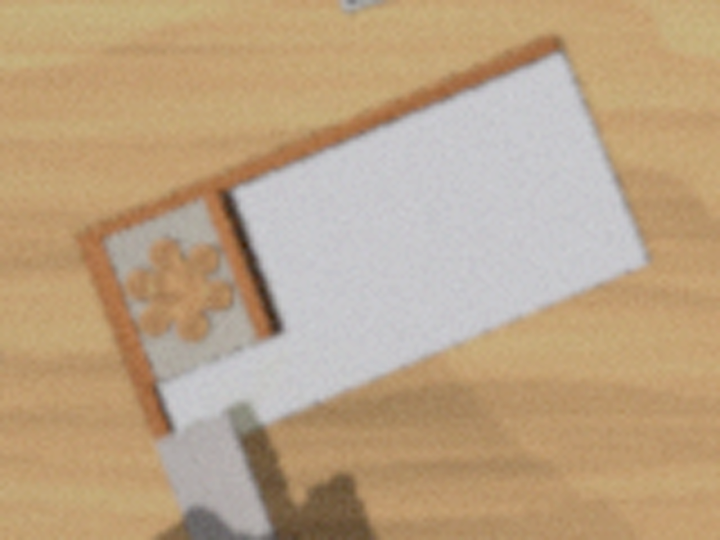

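Panel1 is seated flush in the corner. Next is panel2.

```bash
python3 -c "
from h import *
go(432.7,-229.4,110,-.218)"
```

```text
pos [385.9 328.5 110.6] lyaw 0.3933 move [ 1.706e-01 -5.332e-01  2.000e-04] 0.6113
```

Call:
{"op": "move_arm", "data": {"moves": [[0.003,-0.01,0,0.01],[0.01,-0.033,0,0.04],[0.02,-0.065,0,0.07],[0.032,-0.1,0,0.11],[0.044,-0.137,0,0.16],[0.056,-0.175,0,0.2],[0.068,-0.213,0,0.24],[0.08,-0.251,0,0.29],[0.092,-0.288,0,0.33],[0.104,-0.325,0,0.37],[0.116,-0.362,0,0.42],[0.128,-0.4,0,0.46]]}}

```text
clock: 17.8
eef_pos: [419.7, -92.0, 109.4]
eef_rot: [3.141, -0.002, 3.072]
wrist_force: [0.7, 0.3, -1.8]
finger_gap: 23.8
finger_force: 59.9
```

```bash
python3 -c "
from h import *
go(432.7,-229.4,110,-.218)"
```

```text
pos [419.7 -92.  109.4] lyaw -0.0695 move [-0.0225 -0.1361 -0.0007] 0.1485
```

Call:
{"op": "move_arm", "data": {"moves": [[-0.006,-0.036,0,0.04],[-0.012,-0.072,0,0.08],[-0.018,-0.105,0,0.12],[-0.022,-0.128,0,0.14],[-0.0225,-0.136,0.01,0.1485],[-0.0225,-0.136,0.03,0.1485],[-0.0225,-0.136,0.05,0.1485],[-0.0225,-0.136,0.065,0.1485],[-0.0225,-0.136,0.0725,0.1485],[-0.0225,-0.136,0.0725,0.1485],[-0.0225,-0.136,0.0725,0.1485],[-0.0225,-0.136,0.0725,0.1485]]}}

```text
clock: 19.0
eef_pos: [434.4, -227.4, 38.5]
eef_rot: [-3.141, 0.001, 2.926]
wrist_force: [0.1, -0.6, -1.4]
finger_gap: 23.2
finger_force: 59.9
```

```bash
python3 -c "
from h import *
c=snap('wrist','w8');print(pitch(c))
t=snap('top','t8')
hsv=cv2.cvtColor(t['frame'],cv2.COLOR_BGR2HSV); M=(hsv[...,1]<60)&(hsv[...,2]>95)
for (x,y) in [(427,216),(477,241)]:
  k=np.zeros(M.shape,bool); k[y-26:y+27,x-23:x+24]=1
  u=np.any(blobs(M&k,100),axis=0); print(worldrect(t,u,22))
go(593.7-56*.976,-265+56*.216,36.5,-.218)
"
```

```text
pitch slope -0.0121 z 69.2
[ 593.7 -264.9   63.2   90.6   77.3]
[ 531.3 -391.2   62.5   90.5   65.8]
pos [ 434.4 -227.5   38.5] lyaw -0.2152 move [-0.1076 -0.0025  0.0021] 0.0028
```

Call:
{"op": "move_arm", "data": {"moves": [[-0.01,-0.0025,0.001,0.003],[-0.025,-0.0025,0.001,0.003],[-0.04,-0.0025,0.001,0.003],[-0.055,-0.0025,0.001,0.003],[-0.07,-0.0025,0.001,0.003],[-0.085,-0.0025,0.001,0.003],[-0.097,-0.0025,0.001,0.003],[-0.104,-0.0025,0.001,0.003],[-0.108,-0.0025,0.001,0.003],[-0.1095,-0.0025,0.001,0.003],[-0.1095,-0.0025,0.001,0.003],[-0.1095,-0.0025,0.001,0.003]]}}

```text
clock: 20.3
eef_pos: [540.4, -253.2, 37.0]
eef_rot: [-3.142, -0.0, 2.923]
wrist_force: [-0.7, -0.2, -1.6]
finger_gap: 23.6
finger_force: 59.9
```

Call:
{"op": "move_arm", "data": {"moves": [[0,0,-0.003,0],[0,0,-0.006,0],[0,0,-0.01,0],[0,0,-0.015,0],[0,0,-0.022,0],[0,0,-0.03,0],[0,0,-0.039,0],[0,0,-0.048,0],[0,0,-0.055,0],[0,0,-0.06,0],[0,0,-0.062,0],[0,0,-0.062,0]]}}

```text
clock: 21.5
eef_pos: [540.6, -253.2, 99.1]
eef_rot: [-3.142, 0.0, 2.923]
wrist_force: [0.2, -0.5, -2.7]
finger_gap: 23.4
finger_force: 59.9
```

```bash
python3 -c "
from h import *
c=snap('wrist','w9');print(pitch(c))
a=-46-1.5;b=20-8+.5;e=np.array([np.cos(BY),np.sin(BY)]);n=np.array([-e[1],e[0]]);w=BO+a*e+b*n;print(w)
go(w[0],w[1],98,BY)
c=snap('scene','s9'); cv2.imwrite('pics/s9c.png',cv2.resize(c['frame'][140:290,120:360],None,fx=3.3,fy=3.3))
"
```

```text
pitch slope -0.0145 z 129.7
[525.63218539 290.07098643]
pos [ 540.5 -253.2   98.8] lyaw -0.2182 move [0.1322 0.5271 0.0009] -0.6109
```

View pics/s9c.png

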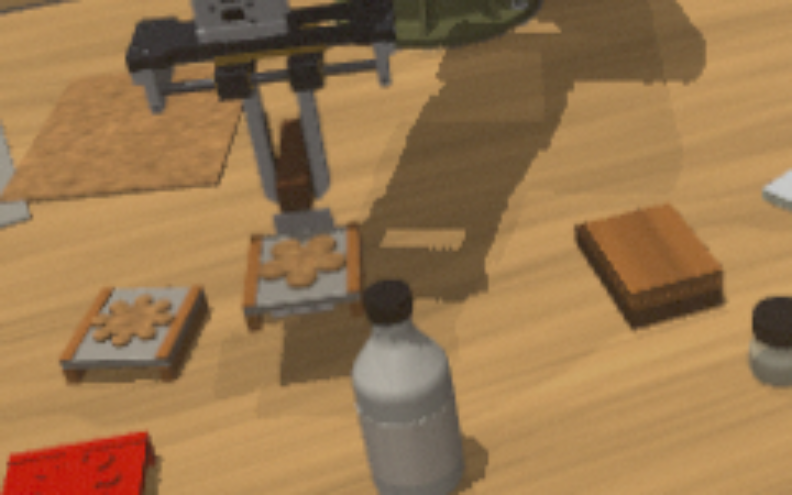

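Panel2 sits squarely on the blade. I carry it over in two halves.

Call:
{"op": "move_arm", "data": {"moves": [[0.001,0.005,0,-0.006],[0.004,0.016,0,-0.018],[0.009,0.034,0,-0.04],[0.015,0.061,0,-0.07],[0.022,0.09,0,-0.104],[0.031,0.123,0,-0.142],[0.039,0.156,0,-0.18],[0.047,0.187,0,-0.217],[0.053,0.214,0,-0.247],[0.059,0.238,0,-0.275],[0.063,0.253,0,-0.293],[0.066,0.264,0,-0.305]]}}

```text
clock: 22.8
eef_pos: [533.0, 20.5, 99.0]
eef_rot: [3.142, 0.0, -3.052]
wrist_force: [-0.4, -0.3, -1.8]
finger_gap: 23.8
finger_force: 59.9
```

```bash
python3 -c "
from h import *
go(525.6,290.1,98,BY)"
```

```text
pos [533.   20.5  99. ] lyaw 0.0892 move [-0.0167  0.2692  0.001 ] -0.3035
```

Call:
{"op": "move_arm", "data": {"moves": [[0,0.005,0,-0.006],[-0.001,0.016,0,-0.018],[-0.002,0.035,0,-0.04],[-0.004,0.062,0,-0.07],[-0.006,0.092,0,-0.103],[-0.008,0.125,0,-0.141],[-0.01,0.159,0,-0.179],[-0.012,0.191,0,-0.215],[-0.0135,0.218,0,-0.246],[-0.015,0.242,0,-0.273],[-0.016,0.258,0,-0.291],[-0.0165,0.268,0,-0.3035]]}}

```text
clock: 24.0
eef_pos: [526.5, 288.1, 98.8]
eef_rot: [-3.142, -0.0, -2.75]
wrist_force: [0.8, -1.0, -2.4]
finger_gap: 23.9
finger_force: 59.9
```

Call:
{"op": "move_arm", "data": {"moves": [[0,0,0,0],[0,0,0,0],[0,0,0,0]]}}

```text
clock: 24.3
eef_pos: [526.8, 286.3, 99.0]
eef_rot: [-3.141, -0.0, -2.753]
wrist_force: [0.1, -0.3, -3.3]
finger_gap: 23.9
finger_force: 59.9
```

```bash
python3 -c "
from h import *
go(525.6,290.1,48.5,BY)
c=snap('wrist','w10');print(pitch(c));loc()
t=snap('top','t10')
hsv=cv2.cvtColor(t['frame'],cv2.COLOR_BGR2HSV); M=(hsv[...,1]<60)&(hsv[...,2]>80)
for (x,y) in [(477,241)]:
  k=np.zeros(M.shape,bool); k[y-26:y+27,x-23:x+24]=1
  u=np.any(blobs(M&k,100),axis=0); print(worldrect(t,u,22))
k=np.zeros(M.shape,bool); k[195:260,150:200]=1
M=(hsv[...,1]<60)&(hsv[...,2]>60);
# carried panel: points high
P=cloud(t); q=(P[...,2]>55)&(P[...,2]<85)&(hsv[...,2]>80); q[:120]=0;q[290:]=0; q[:,:140]=0;q[:,300:]=0
for b in blobs(q,60): y,x=np.nonzero(b); print(x.mean(),y.mean(),len(x),np.median(P[b][:,2]),rect(P[b][:,:2]))
"
```

```text
pos [526.8 286.3  99. ] lyaw 0.3889 move [-0.0003  0.004   0.0505] -0.0038
pitch slope -0.0145 z 129.7
board-local -47.8 8.6 99.0 dyaw -0.0038 F [-0.5 -0.4] -2.7 23.3 24.4
[ 531.2 -391.2   62.6   91.4   65.9]
195.76034236804566 216.93437945791726 701 78.17998648189587 [593.  313.4  63.   80.7  20.8]
```

Call:
{"op": "move_arm", "data": {"moves": [[0,0.002,0.005,-0.004],[0,0.002,0.013,-0.004],[0,0.002,0.022,-0.004],[0,0.002,0.031,-0.004],[0,0.002,0.038,-0.004],[0,0.002,0.042,-0.004],[0,0.002,0.046,-0.004],[0,0.002,0.049,-0.004],[0,0.002,0.052,-0.004],[0,0.002,0.0525,-0.004],[0,0.002,0.0525,-0.004],[0,0.002,0.0525,-0.004]]}}

```text
clock: 25.6
eef_pos: [525.9, 289.1, 46.6]
eef_rot: [3.142, 0.0, -2.747]
wrist_force: [-0.1, -0.4, -1.6]
finger_gap: 23.9
finger_force: 59.9
```

```bash
python3 -c "
from h import *
loc();c=snap('wrist','w11');print(pitch(c))"
```

```text
board-local -47.6 11.5 46.6 dyaw 0.0015 F [-0.2 -0.3] -1.6 23.9 25.6
pitch slope -0.0116 z 77.3
```

Call:
{"op": "move_arm", "data": {"moves": [[-0.002,0.002,0,0.001],[-0.004,0.005,0,0.001],[-0.0055,0.008,0,0.001],[-0.0065,0.011,0,0.001],[-0.0065,0.014,0,0.001],[-0.0065,0.016,0,0.001],[-0.0065,0.0175,0,0.001],[-0.0065,0.0175,0,0.001],[-0.0065,0.0175,0,0.001]]}}

```text
clock: 26.55
eef_pos: [525.1, 307.8, 46.5]
eef_rot: [3.142, 0.0, -2.748]
wrist_force: [0.7, 0.2, -1.4]
finger_gap: 23.9
finger_force: 59.9
```

```bash
python3 -c "
from h import *
loc()"
```

```text
board-local -41.2 29.0 46.5 dyaw 0.0005 F [ 0.8 -0.1] -1.4 23.9 26.6
```

Call:
{"op": "move_arm", "data": {"moves": [[-0.0005,0.0003,0,0],[-0.001,0.0006,0,0],[-0.0015,0.001,0,0],[-0.002,0.0012,0,0],[-0.0025,0.0014,0,0],[-0.0025,0.0014,0,0]]}}

```text
clock: 27.15
eef_pos: [526.5, 309.3, 46.3]
eef_rot: [-3.141, -0.002, -2.748]
wrist_force: [-4.1, -6.0, 3.0]
finger_gap: 23.6
finger_force: 59.9
```

```bash
python3 -c "
from h import *
loc()"
```

```text
board-local -39.4 29.9 46.3 dyaw 0.0004 F [-6. -4.] 3.0 23.6 27.1
```

Call:
{"op": "move_arm", "data": {"moves": [[0.0015,0,0,0],[0.002,0.0005,0,0],[0.002,0.001,0,0],[0.002,0.0015,0,0],[0.002,0.002,0,0],[0.002,0.002,0,0]]}}

```text
clock: 27.75
eef_pos: [525.2, 309.4, 46.5]
eef_rot: [-3.139, 0.0, -2.749]
wrist_force: [5.3, -12.7, -0.9]
finger_gap: 23.3
finger_force: 59.9
```

```bash
python3 -c "
from h import *
loc()"
```

```text
board-local -40.5 30.6 46.5 dyaw -0.0003 F [  0.  -13.8] -0.9 23.3 27.8
```

Call:
{"op": "move_arm", "data": {"moves": [[0,-0.003,0,0],[0,-0.008,0,0],[0,-0.012,0,0],[-0.001,-0.012,0,0],[-0.002,-0.012,0,0],[-0.0035,-0.012,0,0],[-0.0035,-0.012,0,0]]}}

```text
clock: 28.45
eef_pos: [530.3, 300.7, 46.0]
eef_rot: [-3.141, -0.005, -2.748]
wrist_force: [-14.0, -7.7, 5.2]
finger_gap: 23.8
finger_force: 59.9
```

Call:
{"op": "move_arm", "data": {"moves": [[0.003,0,0,0],[0.01,0,0,0],[0.025,0,0,0],[0.04,0,0,0],[0.06,0,0,0],[0.08,0,0,0],[0.1,0,0,0],[0.115,0,0,0],[0.125,0,0,0],[0.125,0,-0.03,0],[0.125,0,-0.065,0],[0.125,0,-0.065,0]]}}

```text
clock: 29.65
eef_pos: [418.5, 254.5, 115.6]
eef_rot: [3.141, 0.007, -2.748]
wrist_force: [1.0, -0.1, -3.2]
finger_gap: 23.8
finger_force: 59.9
```

```bash
cat >> h.py <<'E'
def panel(t,x,y):
    hsv=cv2.cvtColor(t['frame'],cv2.COLOR_BGR2HSV); M=(hsv[...,1]<60)&(hsv[...,2]>85)
    k=np.zeros(M.shape,bool); k[y-26:y+27,x-23:x+24]=1
    u=np.any(blobs(M&k,100),axis=0); return worldrect(t,u,22)
def strip(t):
    """gap check on board: white of board left bare, and faces"""
    hsv=cv2.cvtColor(t['frame'],cv2.COLOR_BGR2HSV); M=(hsv[...,1]<50)&(hsv[...,2]>85); M[:160]=0;M[285:]=0;M[:,:145]=0;M[:,285:]=0
    for b in blobs(M,60):
        y,x=np.nonzero(b); print(x.mean().round(),y.mean().round(),len(x),worldrect(t,b,22))
E
python3 -c "
from h import *
loc();c=snap('wrist','w12');print(pitch(c));t=snap('top','t12');print(panel(t,477,241));strip(t)
q=panel(t,477,241); yaw=np.radians(q[4]-90);print(yaw);e=np.array([np.cos(yaw),np.sin(yaw)]);w=q[:2]-165*e;print(w);go(w[0],w[1],110,yaw)"
```

```text
board-local -160.1 20.6 115.6 dyaw 0.0006 F [ 0.9 -0.5] -3.2 23.8 29.6
pitch slope -0.0042 z 145.9
[ 531.5 -391.2   62.5   90.9   65.9]
219.0 165.0 89 [728.7 267.  104.4  33.5  89.7]
223.0 229.0 4425 [553.6 270.2 168.1 315.5  41.9]
194.0 211.0 184 [611.1 336.1  28.8  62.1  21.6]
165.0 222.0 177 [581.5 411.6  26.3  62.5  21.6]
-0.42062434973063334
[ 380.88236076 -323.82547404]
pos [416.8 253.6 111.7] lyaw 0.3932 move [ 0.2544 -0.5195  0.0013] 0.8139
```

Call:
{"op": "move_arm", "data": {"moves": [[0.005,-0.01,0,0.015],[0.016,-0.032,0,0.05],[0.032,-0.065,0,0.1],[0.049,-0.1,0,0.157],[0.067,-0.136,0,0.214],[0.085,-0.173,0,0.272],[0.103,-0.21,0,0.33],[0.121,-0.247,0,0.387],[0.139,-0.284,0,0.445],[0.157,-0.32,0,0.5],[0.174,-0.355,0,0.557],[0.19,-0.388,0,0.608]]}}

```text
clock: 30.95
eef_pos: [388.4, -179.6, 110.4]
eef_rot: [3.141, -0.002, 2.923]
wrist_force: [0.3, 0.4, -2.2]
finger_gap: 23.5
finger_force: 59.9
```

```bash
python3 -c "
from h import *
go(380.9,-323.8,110,-.421)"
```

```text
pos [ 388.4 -179.6  110.4] lyaw -0.2185 move [-0.024  -0.1424  0.0003] 0.2025
```

Call:
{"op": "move_arm", "data": {"moves": [[-0.006,-0.036,0,0.05],[-0.012,-0.072,0,0.1],[-0.018,-0.107,0,0.15],[-0.022,-0.132,0,0.185],[-0.024,-0.142,0.01,0.2025],[-0.024,-0.142,0.03,0.2025],[-0.024,-0.142,0.05,0.2025],[-0.024,-0.142,0.065,0.2025],[-0.024,-0.142,0.0725,0.2025],[-0.024,-0.142,0.0725,0.2025],[-0.024,-0.142,0.0725,0.2025],[-0.024,-0.142,0.0725,0.2025]]}}

```text
clock: 32.15
eef_pos: [383.2, -321.8, 39.6]
eef_rot: [-3.141, 0.001, 2.724]
wrist_force: [-0.2, 0.0, -1.8]
finger_gap: 23.6
finger_force: 59.9
```

```bash
python3 -c "
from h import *
c=snap('wrist','w13');print(pitch(c));t=snap('top','t13');q=panel(t,477,241);print(q);strip(t);yaw=np.radians(q[4]-90);e=np.array([np.cos(yaw),np.sin(yaw)]);w=q[:2]-56*e;go(w[0],w[1],37,yaw)"
```

```text
pitch slope -0.0115 z 70.2
[ 513.2 -383.1   62.6  130.1   65.8]
219.0 165.0 89 [728.7 267.  104.4  33.5  89.7]
223.0 227.0 4025 [572.9 287.1 136.1 291.8  22.7]
204.0 206.0 183 [623.  311.4  27.8  62.1  21.6]
165.0 222.0 176 [581.6 411.3  26.3  61.9  21.6]
pos [ 383.2 -321.8   39.5] lyaw -0.4173 move [-0.0877 -0.0031  0.0026] 0.0051
```

Panel2 on the board was knocked about 27 mm along the row, to (204,206) in the top picture. That is the announced disturbance. I mend it before fetching panel3.

```bash
python3 -c "
from h import *
e=np.array([np.cos(BY),np.sin(BY)]);n=np.array([-e[1],e[0]]);w=BO-165*e-7*n;print(w);go(w[0],w[1],105,BY)"
```

```text
[424.53872509 227.08993941]
pos [ 383.2 -321.8   39.5] lyaw -0.4173 move [ 0.1846  0.5185 -0.0658] -0.81
```

Call:
{"op": "move_arm", "data": {"moves": [[0.002,0,-0.02,0],[0.004,0.005,-0.05,-0.01],[0.012,0.03,-0.066,-0.05],[0.024,0.066,-0.066,-0.1],[0.037,0.102,-0.066,-0.16],[0.05,0.139,-0.066,-0.22],[0.063,0.176,-0.066,-0.275],[0.076,0.213,-0.066,-0.333],[0.089,0.25,-0.066,-0.39],[0.102,0.287,-0.066,-0.448],[0.115,0.323,-0.066,-0.505],[0.128,0.36,-0.066,-0.56]]}}

```text
clock: 33.45
eef_pos: [411.9, 60.9, 105.5]
eef_rot: [-3.141, 0.001, -2.997]
wrist_force: [0.3, -0.4, -1.5]
finger_gap: 23.8
finger_force: 59.9
```

```bash
python3 -c "
from h import *
t=snap('top','t14');strip(t);print(panel(t,477,241));go(424.5,227.1,105,BY)"
```

```text
219.0 166.0 88 [728.7 267.  104.4  33.5  89.7]
223.0 227.0 4028 [572.9 287.1 136.1 291.7  22.7]
204.0 206.0 180 [623.  311.4  27.8  61.4  21.6]
165.0 222.0 175 [581.6 411.3  26.3  61.9  21.6]
[ 531.4 -391.3   62.5   90.2   65.7]
pos [412.1  64.9 105.6] lyaw 0.1502 move [-0.0366  0.1585  0.0008] -0.2425
```

Call:
{"op": "move_arm", "data": {"moves": [[-0.009,0.04,0,-0.06],[-0.018,0.08,0,-0.12],[-0.028,0.12,0,-0.18],[-0.034,0.148,0,-0.22],[-0.0366,0.1585,0.005,-0.2425],[-0.0366,0.1585,0.02,-0.2425],[-0.0366,0.1585,0.038,-0.2425],[-0.0366,0.1585,0.052,-0.2425],[-0.0366,0.1585,0.058,-0.2425],[-0.0366,0.1585,0.058,-0.2425],[-0.0366,0.1585,0.058,-0.2425]]}}

```text
clock: 34.6
eef_pos: [425.9, 221.3, 47.5]
eef_rot: [-3.142, 0.001, -2.757]
wrist_force: [-0.3, -0.2, -1.2]
finger_gap: 23.7
finger_force: 59.9
```

```bash
python3 -c "
from h import *
loc();c=snap('wrist','w15');print(pitch(c))
hsv=cv2.cvtColor(c['frame'],cv2.COLOR_BGR2HSV);P=cloud(c)
t=snap('top','t15');strip(t);loc()"
```

```text
board-local -166.0 -12.9 47.5 dyaw -0.0079 F [-0.3 -0.1] -1.2 23.7 34.6
pitch slope -0.0125 z 78.2
219.0 165.0 89 [728.7 265.7 107.   33.5  89.7]
223.0 230.0 4351 [545.1 275.4 196.6 291.4  22.6]
204.0 206.0 181 [622.9 311.7  27.8  62.   21.6]
165.0 222.0 173 [581.5 411.7  26.3  61.6  21.6]
board-local -165.8 -12.7 47.7 dyaw -0.0077 F [-0.2  0.3] -1.0 23.5 34.7
```

Call:
{"op": "move_arm", "data": {"moves": [[-0.004,0.003,0,-0.008],[-0.014,0.005,0,-0.008],[-0.03,0.005,0,-0.008],[-0.046,0.005,0,-0.008],[-0.062,0.005,0,-0.008],[-0.078,0.005,0,-0.008],[-0.094,0.005,0,-0.008],[-0.107,0.005,0,-0.008],[-0.116,0.005,0,-0.008],[-0.122,0.005,0,-0.008],[-0.123,0.005,0,-0.008],[-0.123,0.005,0,-0.008]]}}

```text
clock: 35.9
eef_pos: [537.5, 272.3, 46.8]
eef_rot: [3.142, -0.0, -2.748]
wrist_force: [-0.1, 0.6, -1.6]
finger_gap: 23.5
finger_force: 59.9
```

```bash
python3 -c "
from h import *
loc()"
```

```text
board-local -43.3 -8.5 46.8 dyaw 0.0005 F [0.1 0.6] -1.6 23.5 35.9
```

Inserted freely. Now I push +y toward panel1 and seat it.

Call:
{"op": "move_arm", "data": {"moves": [[0,0.004,0,0],[0,0.008,0,0],[0,0.012,0,0],[0,0.016,0,0],[0,0.02,0,0],[0,0.024,0,0],[-0.001,0.028,0,0],[-0.002,0.032,0,0],[-0.002,0.035,0,0],[-0.002,0.037,0,0],[-0.002,0.037,0,0]]}}

```text
clock: 37.0
eef_pos: [525.2, 307.5, 46.9]
eef_rot: [3.142, -0.0, -2.748]
wrist_force: [0.4, 0.6, -2.2]
finger_gap: 23.5
finger_force: 59.9
```

Call:
{"op": "move_arm", "data": {"moves": [[-0.001,0,0,0],[-0.002,0.0005,0,0],[-0.003,0.001,0,0],[-0.0035,0.001,0,0],[-0.0035,0.001,0,0]]}}

```text
clock: 37.5
eef_pos: [526.9, 308.7, 46.4]
eef_rot: [-3.141, -0.004, -2.748]
wrist_force: [-9.8, -4.6, 2.5]
finger_gap: 23.7
finger_force: 59.9
```

```bash
python3 -c "
from h import *
loc()"
```

```text
board-local -39.2 29.2 46.4 dyaw 0.0004 F [-10.8  -0.5] 2.5 23.7 37.5
```

Call:
{"op": "move_arm", "data": {"moves": [[0.001,0,0,0],[0.0025,0.0005,0,0],[0.0025,0.001,0,0],[0.0025,0.0015,0,0],[0.0025,0.002,0,0],[0.0025,0.003,0,0],[0.0025,0.003,0,0]]}}

```text
clock: 38.2
eef_pos: [525.7, 309.7, 47.1]
eef_rot: [-3.139, 0.0, -2.749]
wrist_force: [4.1, -13.0, -0.2]
finger_gap: 23.5
finger_force: 59.9
```

```bash
python3 -c "
from h import *
loc()"
```

```text
board-local -40.0 30.6 47.1 dyaw -0.0001 F [ -1.2 -13.6] -0.2 23.5 38.2
```

Contact at 30.6 as before. I seat x again and retract.

Call:
{"op": "move_arm", "data": {"moves": [[0,-0.003,0,0],[0,-0.008,0,0],[0,-0.012,0,0],[-0.001,-0.012,0,0],[-0.002,-0.012,0,0],[-0.003,-0.012,0,0],[-0.003,-0.012,0,0]]}}

```text
clock: 38.9
eef_pos: [530.4, 300.7, 46.3]
eef_rot: [-3.141, -0.005, -2.748]
wrist_force: [-10.2, -6.0, 3.1]
finger_gap: 23.4
finger_force: 59.9
```

Call:
{"op": "move_arm", "data": {"moves": [[0.003,0,0,0],[0.01,0,0,0],[0.025,0,0,0],[0.04,0,0,0],[0.06,0,0,0],[0.08,0,0,0],[0.1,0,0,0],[0.115,0,0,0],[0.125,0,0,0],[0.125,0,-0.03,0],[0.125,0,-0.065,0],[0.125,0,-0.065,0]]}}

```text
clock: 40.1
eef_pos: [418.5, 254.5, 116.1]
eef_rot: [3.141, 0.007, -2.748]
wrist_force: [0.1, -0.4, -2.5]
finger_gap: 23.4
finger_force: 59.9
```

```bash
python3 -c "
from h import *
loc();c=snap('wrist','w16');print(pitch(c));t=snap('top','t16');print(panel(t,477,241));strip(t)
go(380.9,-323.8,110,-.421)"
```

```text
board-local -160.1 20.7 116.1 dyaw 0.0006 F [-0.  -0.4] -2.5 23.4 40.1
pitch slope -0.0040 z 146.4
[ 531.2 -391.2   62.5   90.5   65.7]
219.0 166.0 88 [728.7 267.  104.4  33.5  89.7]
223.0 229.0 4433 [553.6 270.2 168.1 315.5  41.9]
194.0 210.0 178 [612.4 336.9  26.8  62.1  21.6]
165.0 222.0 177 [581.2 411.1  27.8  61.8  19.1]
pos [416.8 253.7 112.2] lyaw 0.3932 move [ 0.2544 -0.5196  0.0017] 0.8142
```

Panel2 is back in place. Next is panel3.

Call:
{"op": "move_arm", "data": {"moves": [[0.005,-0.01,0,0.015],[0.016,-0.032,0,0.05],[0.032,-0.065,0,0.1],[0.049,-0.1,0,0.157],[0.067,-0.136,0,0.214],[0.085,-0.173,0,0.272],[0.103,-0.21,0,0.33],[0.121,-0.247,0,0.387],[0.139,-0.284,0,0.445],[0.157,-0.32,0,0.5],[0.174,-0.355,0,0.557],[0.19,-0.388,0,0.608]]}}

```text
clock: 41.4
eef_pos: [388.3, -179.5, 110.9]
eef_rot: [3.141, -0.002, 2.923]
wrist_force: [0.6, 0.1, -1.7]
finger_gap: 23.4
finger_force: 59.9
```

Call:
{"op": "move_arm", "data": {"moves": [[-0.006,-0.036,0,0.05],[-0.012,-0.072,0,0.1],[-0.018,-0.107,0,0.15],[-0.022,-0.132,0,0.185],[-0.024,-0.142,0.01,0.2025],[-0.024,-0.142,0.03,0.2025],[-0.024,-0.142,0.05,0.2025],[-0.024,-0.142,0.065,0.2025],[-0.024,-0.142,0.0725,0.2025],[-0.024,-0.142,0.0725,0.2025],[-0.024,-0.142,0.0725,0.2025],[-0.024,-0.142,0.0725,0.2025]]}}

```text
clock: 42.6
eef_pos: [383.2, -321.7, 40.1]
eef_rot: [-3.141, 0.001, 2.724]
wrist_force: [0.3, 0.1, -0.9]
finger_gap: 23.7
finger_force: 59.9
```

```bash
python3 -c "
from h import *
c=snap('wrist','w17');print(pitch(c));yaw=-.4225;e=np.array([np.cos(yaw),np.sin(yaw)]);w=np.array([531.3,-391.2])-56*e;go(w[0],w[1],37,yaw);t=snap('top','t17');strip(t)"
```

```text
pitch slope -0.0116 z 70.7
pos [ 383.2 -321.7   40.1] lyaw -0.4172 move [-0.1075 -0.0032  0.0032] 0.0053
219.0 165.0 93 [728.7 265.7 107.   33.5  89.7]
224.0 227.0 4103 [572.9 287.3 135.8 291.9  22.8]
194.0 210.0 179 [612.6 337.1  27.3  61.8  21.6]
165.0 222.0 174 [581.4 411.8  26.3  62.2  21.6]
```

Call:
{"op": "move_arm", "data": {"moves": [[-0.01,-0.003,0.0025,0.005],[-0.025,-0.003,0.0025,0.005],[-0.04,-0.003,0.0025,0.005],[-0.055,-0.003,0.0025,0.005],[-0.07,-0.003,0.0025,0.005],[-0.085,-0.003,0.0025,0.005],[-0.097,-0.003,0.0025,0.005],[-0.104,-0.003,0.0025,0.005],[-0.108,-0.003,0.0025,0.005],[-0.1095,-0.003,0.0025,0.005],[-0.1095,-0.003,0.0025,0.005],[-0.1095,-0.003,0.0025,0.005]]}}

```text
clock: 43.9
eef_pos: [481.6, -368.6, 37.0]
eef_rot: [-3.142, -0.0, 2.719]
wrist_force: [0.4, -0.3, -2.0]
finger_gap: 23.6
finger_force: 59.9
```

Call:
{"op": "move_arm", "data": {"moves": [[0,0,-0.003,0],[0,0,-0.006,0],[0,0,-0.01,0],[0,0,-0.015,0],[0,0,-0.022,0],[0,0,-0.03,0],[0,0,-0.039,0],[0,0,-0.048,0],[0,0,-0.055,0],[0,0,-0.06,0],[0,0,-0.062,0],[0,0,-0.062,0]]}}

```text
clock: 45.1
eef_pos: [481.9, -368.7, 99.1]
eef_rot: [-3.142, 0.0, 2.719]
wrist_force: [-0.6, -0.2, -2.3]
finger_gap: 23.7
finger_force: 59.9
```

```bash
python3 -c "
from h import *
c=snap('wrist','w18');print(pitch(c))
e=np.array([np.cos(BY),np.sin(BY)]);n=np.array([-e[1],e[0]]);w=BO-47.5*e-67*n;print(w)
go(w[0],w[1],99,BY)
t=snap('top','t18');P=cloud(t);hsv=cv2.cvtColor(t['frame'],cv2.COLOR_BGR2HSV);q=(P[...,2]>50)&(P[...,2]<95)&(hsv[...,2]>85);q[:190]=0;q[:,:420]=0
for b in blobs(q,60): y,x=np.nonzero(b); print(x.mean(),y.mean(),len(x),np.median(P[b][:,2]),rect(P[b][:,:2]))
"
```

```text
pitch slope -0.0132 z 129.8
[556.05558571 216.62259153]
pos [ 481.8 -368.6   98.8] lyaw -0.4223 move [ 1.721e-01  5.642e-01 -1.000e-04] -0.815
489.45584415584415 235.58961038961039 770 77.70379855868231 [ 546.7 -399.    80.    63.5   65.5]
```

Call:
{"op": "move_arm", "data": {"moves": [[0.002,0.006,0,-0.008],[0.005,0.016,0,-0.023],[0.01,0.032,0,-0.046],[0.017,0.056,0,-0.08],[0.025,0.081,0,-0.117],[0.033,0.108,0,-0.156],[0.041,0.135,0,-0.195],[0.049,0.161,0,-0.232],[0.056,0.183,0,-0.264],[0.061,0.201,0,-0.29],[0.065,0.213,0,-0.307],[0.067,0.218,0,-0.315]]}}

```text
clock: 46.4
eef_pos: [510.1, -140.8, 99.0]
eef_rot: [3.142, 0.0, 3.037]
wrist_force: [-0.5, -0.7, -2.0]
finger_gap: 23.6
finger_force: 59.9
```

```bash
python3 -c "
from h import *
go(556,216.6,99,BY)"
```

```text
pos [ 510.1 -140.8   99. ] lyaw -0.1048 move [-0.0083  0.3602  0.    ] -0.4975
```

Call:
{"op": "move_arm", "data": {"moves": [[0,0.005,0,-0.007],[-0.0005,0.014,0,-0.02],[-0.001,0.028,0,-0.039],[-0.001,0.049,0,-0.068],[-0.0015,0.071,0,-0.098],[-0.002,0.095,0,-0.131],[-0.0025,0.119,0,-0.164],[-0.003,0.141,0,-0.195],[-0.0035,0.16,0,-0.221],[-0.004,0.175,0,-0.242],[-0.004,0.185,0,-0.256],[-0.004,0.19,0,-0.262]]}}

```text
clock: 47.6
eef_pos: [534.5, 46.9, 98.9]
eef_rot: [-3.142, -0.0, -2.986]
wrist_force: [-0.1, -0.0, -3.0]
finger_gap: 23.4
finger_force: 59.9
```

```bash
python3 -c "
from h import *
go(556,216.6,99,BY)"
```

```text
pos [534.5  46.9  98.9] lyaw 0.1559 move [-4.760e-02  1.643e-01 -1.000e-04] -0.2368
```

Call:
{"op": "move_arm", "data": {"moves": [[-0.0015,0.005,0,-0.007],[-0.004,0.014,0,-0.02],[-0.008,0.028,0,-0.039],[-0.014,0.049,0,-0.068],[-0.02,0.07,0,-0.098],[-0.026,0.091,0,-0.131],[-0.032,0.112,0,-0.164],[-0.038,0.132,0,-0.19],[-0.043,0.148,0,-0.213],[-0.046,0.158,0,-0.23],[-0.0475,0.164,0,-0.237],[-0.0475,0.164,0,-0.237]]}}

```text
clock: 48.8
eef_pos: [556.0, 215.9, 98.8]
eef_rot: [3.142, -0.0, -2.749]
wrist_force: [-1.1, -0.4, -3.1]
finger_gap: 23.8
finger_force: 59.9
```

Call:
{"op": "move_arm", "data": {"moves": [[0,0,0,0],[0,0,0,0]]}}

```text
clock: 49.0
eef_pos: [556.1, 214.9, 99.0]
eef_rot: [-3.141, -0.0, -2.751]
wrist_force: [-0.1, -0.4, -1.5]
finger_gap: 23.4
finger_force: 59.9
```

```bash
python3 -c "
from h import *
c=snap('wrist','w19');print(pitch(c));loc();t=snap('top','t19');strip(t);go(556,216.6,46.5,BY)"
```

```text
pitch slope -0.0125 z 129.7
board-local -48.1 -68.6 99.0 dyaw -0.0019 F [-0.1 -0.6] -2.9 23.7 49.0
219.0 165.0 95 [728.7 265.7 107.   33.5  89.7]
256.0 204.0 784 [618.8 177.1 136.5  53.2  22.8]
223.0 200.0 218 [635.1 260.4  40.   64.7  21.6]
194.0 210.0 181 [612.6 337.   27.3  62.1  21.6]
165.0 222.0 179 [581.2 411.7  28.3  62.3  24. ]
pos [556.2 215.   99. ] lyaw 0.3909 move [-0.0005  0.0016  0.0525] -0.0018
```

Call:
{"op": "move_arm", "data": {"moves": [[0,0,0.005,-0.002],[0,0,0.013,-0.002],[0,0,0.022,-0.002],[0,0,0.031,-0.002],[0,0,0.038,-0.002],[0,0,0.042,-0.002],[0,0,0.046,-0.002],[0,0,0.049,-0.002],[0,0,0.052,-0.002],[0,0,0.0525,-0.002],[0,0,0.0525,-0.002],[0,0,0.0525,-0.002]]}}

```text
clock: 50.3
eef_pos: [556.2, 215.5, 46.6]
eef_rot: [-3.142, 0.0, -2.748]
wrist_force: [0.4, -0.6, -1.2]
finger_gap: 23.8
finger_force: 59.9
```

```bash
python3 -c "
from h import *
loc()"
```

```text
board-local -47.8 -68.1 46.6 dyaw 0.001 F [ 0.2 -0.7] -1.2 23.8 50.3
```

Call:
{"op": "move_arm", "data": {"moves": [[-0.002,0.002,0,0.001],[-0.004,0.005,0,0.001],[-0.0055,0.008,0,0.001],[-0.0065,0.011,0,0.001],[-0.0065,0.014,0,0.001],[-0.0065,0.0155,0,0.001],[-0.0065,0.0165,0,0.001],[-0.0065,0.0165,0,0.001],[-0.0065,0.0165,0,0.001]]}}

```text
clock: 51.2
eef_pos: [555.8, 233.2, 46.5]
eef_rot: [3.142, 0.0, -2.749]
wrist_force: [-0.5, 0.1, -2.5]
finger_gap: 24.0
finger_force: 59.9
```

Call:
{"op": "move_arm", "data": {"moves": [[-0.0005,0.0003,0,0],[-0.001,0.0006,0,0],[-0.0015,0.001,0,0],[-0.002,0.0012,0,0],[-0.0025,0.0014,0,0],[-0.0028,0.0014,0,0],[-0.0028,0.0014,0,0]]}}

```text
clock: 51.9
eef_pos: [557.2, 235.2, 46.2]
eef_rot: [-3.141, -0.002, -2.749]
wrist_force: [-5.0, -3.9, 1.7]
finger_gap: 23.7
finger_force: 59.9
```

```bash
python3 -c "
from h import *
loc()"
```

```text
board-local -39.4 -50.3 46.2 dyaw -0.0 F [-6.1 -1.7] 1.7 23.7 51.9
```

Call:
{"op": "move_arm", "data": {"moves": [[0.0015,0,0,0],[0.002,0.0005,0,0],[0.002,0.001,0,0],[0.002,0.0015,0,0],[0.002,0.002,0,0],[0.002,0.0025,0,0],[0.002,0.0025,0,0]]}}

```text
clock: 52.6
eef_pos: [555.9, 235.5, 46.6]
eef_rot: [-3.139, 0.0, -2.75]
wrist_force: [4.0, -12.8, -1.8]
finger_gap: 23.9
finger_force: 59.9
```

```bash
python3 -c "
from h import *
loc()"
```

```text
board-local -40.4 -49.5 46.6 dyaw -0.0006 F [ -1.2 -13.4] -1.8 23.9 52.6
```

Call:
{"op": "move_arm", "data": {"moves": [[0,-0.003,0,0],[0,-0.008,0,0],[0,-0.012,0,0],[-0.001,-0.012,0,0],[-0.002,-0.012,0,0],[-0.0035,-0.012,0,0],[-0.0035,-0.012,0,0]]}}

```text
clock: 53.3
eef_pos: [561.0, 226.7, 46.0]
eef_rot: [-3.142, -0.006, -2.749]
wrist_force: [-15.0, -8.2, 5.9]
finger_gap: 23.6
finger_force: 59.9
```

Call:
{"op": "move_arm", "data": {"moves": [[0.003,0,0,0],[0.01,0,0,0],[0.025,0,0,0],[0.04,0,0,0],[0.06,0,0,0],[0.08,0,0,0],[0.1,0,0,0],[0.115,0,0,0],[0.125,0,0,0],[0.125,0,-0.03,0],[0.125,0,-0.055,0],[0.125,0,-0.055,0]]}}

```text
clock: 54.5
eef_pos: [448.9, 180.1, 104.4]
eef_rot: [-3.141, 0.006, -2.749]
wrist_force: [0.2, -0.2, -2.1]
finger_gap: 23.4
finger_force: 59.9
```

```bash
python3 -c "
from h import *
loc();c=snap('wrist','w20');print(pitch(c));t=snap('top','t20');strip(t)
P=cloud(t);hsv=cv2.cvtColor(t['frame'],cv2.COLOR_BGR2HSV)
# block
ok=np.zeros(P.shape[:2],bool);ok[165:240,290:355]=1
q=(P[...,2]>27)&ok
for b in blobs(q,100): print('top',worldrect(t,b,36))
d=(hsv[...,2]<75)&ok
for b in blobs(d,60): y,x=np.nonzero(b); print('dark',len(x),x.mean(),y.mean(),worldrect(t,b,18))
# block top colour edges
for r in (185,200,215): print(r,[tuple(hsv[r,x]) for x in range(308,346,2)][:0], [int(v) for v in hsv[r,306:348,1]])
for x in (320,333): print(x,[int(v) for v in hsv[176:238,x,2]],[int(v) for v in P[176:238,x,2]])
"
```

```text
board-local -160.5 -59.7 104.4 dyaw 0.0001 F [ 0.1 -0.3] -2.1 23.4 54.5
pitch slope -0.0055 z 134.7
219.0 166.0 89 [728.7 267.  104.4  33.5  89.7]
225.0 234.0 3633 [534.3 258.6 178.4 312.4  37. ]
223.0 199.0 203 [637.7 260.   38.1  61.9  22.2]
194.0 210.0 180 [612.1 337.   28.7  61.9  19.1]
165.0 222.0 176 [581.2 411.1  27.8  61.8  19.1]
top [634.3  -6.9  78.3 106.6  86.4]
dark 222 325.3378378378378 226.67117117117118 [570.2  -4.5  72.6  23.9  87. ]
185 [] [100, 99, 103, 103, 102, 105, 121, 135, 142, 141, 141, 145, 146, 142, 148, 150, 148, 149, 151, 152, 154, 149, 149, 145, 153, 150, 154, 155, 148, 149, 139, 149, 145, 153, 147, 149, 137, 116, 110, 105, 105, 104]
200 [] [103, 105, 108, 106, 111, 110, 129, 143, 145, 145, 149, 149, 143, 148, 145, 145, 147, 148, 146, 155, 150, 151, 144, 150, 149, 147, 147, 146, 146, 151, 144, 155, 155, 142, 148, 139, 114, 109, 104, 102, 106, 105]
215 [] [103, 104, 113, 102, 110, 130, 145, 141, 150, 147, 143, 146, 149, 153, 143, 141, 147, 156, 151, 154, 152, 154, 151, 147, 153, 150, 148, 143, 153, 148, 148, 151, 147, 145, 144, 122, 112, 106, 109, 105, 109
[... 406 characters left out ...]
, 34, 36, 33, 36, 35, 35, 34, 32, 32, 34, 35, 38, 38, 33, 36, 35, 33, 33, 37, 34, 34, 32, 14, 14, 17, 18, 17, 16, 18, 16, 16, 18, -3, -1, 0, -1, 0, -1]
333 [134, 134, 131, 130, 125, 116, 110, 109, 109, 105, 110, 106, 104, 108, 109, 106, 107, 106, 108, 108, 104, 106, 108, 109, 108, 110, 107, 108, 108, 110, 109, 111, 110, 111, 111, 109, 110, 110, 109, 112, 111, 110, 112, 113, 111, 113, 95, 77, 71, 66, 71, 66, 69, 67, 69, 70, 95, 122, 130, 131, 135, 135] [2, -1, -3, -2, -1, -1, 32, 33, 35, 34, 33, 34, 31, 36, 36, 35, 36, 35, 37, 33, 36, 34, 35, 34, 33, 33, 35, 33, 37, 38, 34, 34, 38, 36, 36, 32, 34, 34, 33, 34, 33, 35, 35, 34, 36, 38, 32, 17, 16, 17, 17, 17, 17, 16, 17, 15, 0, -3, -1, -1, 0, 3]
```

```bash
python3 -c "
from h import *
for n in ('w1','w2','w16','w12','w20','w3','w5','w7'):
  c=pickle.load(open(n+'.pkl','rb'));P=cloud(c);hsv=cv2.cvtColor(c['frame'],cv2.COLOR_BGR2HSV)
  q=(abs(P[...,2]-36)<9)&(abs(P[...,0]-634)<75)&(abs(P[...,1]+7)<60)
  q=cv2.morphologyEx(q.astype(np.uint8),cv2.MORPH_OPEN,np.ones((3,3)))>0
  for b in blobs(q,300):
    y,x=np.nonzero(b); print(n,len(x),x.min(),x.max(),y.min(),y.max(),worldrect(c,b,36))
go(0,0,0,0)
"
```

```text
w1 6701 43 146 66 180 [631.2  -5.4  80.1 108.5  87.2]
w16 2840 0 58 243 319 [615.4  14.7  91.5  53.    5.1]
w12 2784 0 58 244 319 [615.1  15.   90.7  52.7   5.1]
w20 3558 35 132 240 316 [606.5  -4.6  79.2  69.1  87.7]
w3 485 455 501 304 316 [581.    6.7  48.5  15.3  89.6]
w3 980 463 492 348 389 [656.3  14.1  27.7  57.2  88.9]
pos [447.3 179.6 101.2] lyaw 0.3928 move [0.4821 0.0053 0.1008] 0.3928
```

```bash
python3 -c "
from h import *
go(435,3.3,101,-.049)"
```

```text
pos [447.3 179.6 101.2] lyaw 0.3928 move [ 7.890e-02 -1.582e-01  1.000e-04] 0.4418
```

Call:
{"op": "move_arm", "data": {"moves": [[0.004,-0.008,0,0.02],[0.012,-0.024,0,0.07],[0.024,-0.048,0,0.13],[0.036,-0.073,0,0.2],[0.048,-0.097,0,0.27],[0.06,-0.12,0,0.34],[0.07,-0.14,0,0.39],[0.076,-0.152,0,0.425],[0.079,-0.158,0,0.442],[0.079,-0.158,0,0.442],[0.079,-0.158,0,0.442]]}}

```text
clock: 55.7
eef_pos: [434.6, 3.6, 101.1]
eef_rot: [3.141, -0.001, 3.093]
wrist_force: [-0.2, -0.1, -1.9]
finger_gap: 23.5
finger_force: 59.9
```

```bash
python3 -c "
from h import *
c=snap('wrist','w21');print(pitch(c));P=cloud(c)
for zt,tol in ((36,6),(18,5)):
  q=(abs(P[...,2]-zt)<tol)&(abs(P[...,0]-610)<90)&(abs(P[...,1]+7)<60)
  for b in blobs(q,60):
    y,x=np.nonzero(b); print(zt,len(x),x.min(),x.max(),y.min(),y.max(),worldrect(c,b,zt))
go(435,3.3,52,-.049)
s=snap('top','t21');P=cloud(s)
ok=np.zeros(P.shape[:2],bool);ok[165:240,290:355]=1
for b in blobs((P[...,2]>27)&(P[...,2]<45)&ok,100): print('top',worldrect(s,b,36))
# lifter blade in top view: bright low-sat in front of block
hsv=cv2.cvtColor(s['frame'],cv2.COLOR_BGR2HSV); ok[:]=0; ok[225:275,295:350]=1
for b in blobs((hsv[...,1]<50)&(hsv[...,2]>70)&ok,40): print('blade',b.sum(),worldrect(s,b,72),worldrect(s,b,22))
"
```

```text
pitch slope -0.0164 z 131.8
36 2587 288 359 347 384 [607.7  -6.9  76.4  49.3  87.2]
pos [434.7   3.8 101.1] lyaw -0.0483 move [-0.0004 -0.0005  0.0491] 0.0007
top [634.3  -7.   77.7 106.6  87.3]
blade 579 [ 4.965e+02 -3.000e-01  4.580e+01  8.190e+01  8.960e+01] [ 4.908e+02 -2.000e-01  4.820e+01  8.610e+01  8.960e+01]
```

Call:
{"op": "move_arm", "data": {"moves": [[0,-0.001,0.008,0],[0,-0.001,0.02,0],[0,-0.001,0.034,0],[0,-0.001,0.044,0],[0,-0.001,0.048,0],[0,-0.001,0.048,0],[0,-0.001,0.048,0],[0,-0.001,0.048,0]]}}

```text
clock: 56.6
eef_pos: [435.1, 2.3, 53.9]
eef_rot: [-3.142, 0.001, 3.092]
wrist_force: [-0.0, 0.3, -1.8]
finger_gap: 23.6
finger_force: 59.9
```

```bash
python3 -c "
from h import *
go(570,-3.9,53,-.0489)
c=snap('wrist','w22');print(pitch(c));P=cloud(c)
for zt,tol in ((36,6),(18,5)):
  q=(abs(P[...,2]-zt)<tol)&(abs(P[...,0]-610)<90)&(abs(P[...,1]+7)<60)
  for b in blobs(q,60):
    y,x=np.nonzero(b); print(zt,len(x),x.min(),x.max(),y.min(),y.max(),worldrect(c,b,zt))
"
```

```text
pos [435.1   2.3  53.9] lyaw -0.0493 move [-0.1351  0.0004  0.001 ] -0.0004
pitch slope -0.0115 z 84.5
36 298 288 362 380 384 [575.7  -4.9  64.5   5.2  87.2]
18 1941 290 360 347 375 [572.2  -4.7  65.8  32.8  87.1]
```

Call:
{"op": "move_arm", "data": {"moves": [[-0.005,0,0.001,0],[-0.013,0,0.001,0],[-0.023,0,0.001,0],[-0.033,0,0.001,0],[-0.041,0,0.001,0],[-0.048,0,0.001,0],[-0.055,0,0.001,0],[-0.06,0,0.001,0],[-0.06,0,0.001,0]]}}

```text
clock: 57.55
eef_pos: [495.2, -0.6, 52.4]
eef_rot: [3.142, 0.0, 3.092]
wrist_force: [0.2, -0.1, -2.3]
finger_gap: 23.5
finger_force: 59.9
```

```bash
python3 -c "
from h import *
from cell import manip
go(570,-4.2,53,-.0489);print(manip.read_state()['wrist_force'],manip.read_state()['moment']);c=snap('wrist','w23');print(pitch(c))"
```

```text
pos [495.2  -0.6  52.4] lyaw -0.0493 move [-0.0749  0.0001 -0.0006] -0.0004
[ 0.1566685  -0.14161931 -2.31087287] [0.00113637 0.07646677 0.02616278]
pitch slope -0.0136 z 83.1
```

Call:
{"op": "move_arm", "data": {"moves": [[-0.004,0,0,0],[-0.011,0,0,0],[-0.019,0,0,0],[-0.027,0,0,0],[-0.035,0,0,0],[-0.043,0,0,0],[-0.051,0,0,0],[-0.058,0,0,0],[-0.064,0,0,0],[-0.069,0,0,0],[-0.071,0,0,0],[-0.071,0,0,0]]}}

```text
clock: 58.8
eef_pos: [565.7, -4.1, 52.4]
eef_rot: [3.142, -0.0, 3.092]
wrist_force: [0.4, -0.5, -2.2]
finger_gap: 23.5
finger_force: 59.9
```

Call:
{"op": "move_arm", "data": {"moves": [[-0.001,0,0,0],[-0.002,0,0,0],[-0.003,0,0,0],[-0.004,0,0,0],[-0.005,0,0,0],[-0.005,0,0,0]]}}

```text
clock: 59.4
eef_pos: [569.2, -4.3, 52.2]
eef_rot: [-3.141, -0.004, 3.093]
wrist_force: [-10.7, -0.5, 4.6]
finger_gap: 23.3
finger_force: 59.9
```

The heel is at the mouth. I set the blade down on the slot floor, press lightly once more, then open.

Call:
{"op": "move_arm", "data": {"moves": [[0.001,0,0.0005,0],[0.001,0,0.001,0],[0.001,0,0.0015,0],[0.001,0,0.002,0],[0.001,0,0.002,0],[-0.0005,0,0.002,0],[-0.0005,0,0.002,0]]}}

```text
clock: 60.1
eef_pos: [569.1, -4.4, 50.9]
eef_rot: [-3.141, -0.005, 3.092]
wrist_force: [-22.9, 0.3, 17.1]
finger_gap: 23.4
finger_force: 60.0
```

```bash
python3 -c "
from h import *
from cell import manip
print(manip.read_state()['wrist_force'],manip.read_state()['eef_pos']);c=snap('wrist','w24');print(pitch(c));t=snap('top','t24');strip(t)"
```

```text
[-22.90171999   0.30024923  17.06283641] [569.14734336  -4.37329479  50.86530213]
pitch slope -0.0092 z 81.4
219.0 166.0 90 [728.7 267.  104.4  33.5  89.7]
223.0 231.0 3287 [572.5 287.  135.5 292.2  22.9]
223.0 199.0 203 [638.1 259.9  38.3  62.3  20.6]
194.0 210.0 182 [611.8 336.8  28.9  62.   20. ]
165.0 222.0 179 [581.5 411.8  26.3  62.2  21.6]
```

Call:
{"op": "move_arm", "data": {"moves": [[0.001,0,0,0],[0.002,0,-0.0005,0],[0.002,0,-0.0005,0]]}}

```text
clock: 60.5
eef_pos: [569.2, -4.3, 51.1]
eef_rot: [-3.142, 0.0, 3.092]
wrist_force: [-3.5, -0.7, 1.3]
finger_gap: 23.8
finger_force: 60.0
```

Call:
{"op": "move_arm", "data": {"moves": [[0,0,0,0],[0,0,0,0],[0,0,0,0],[0,0,0,0],[0,0,0,0],[0,0,0,0]], "jaw": 0.06}}

```text
clock: 61.1
eef_pos: [569.1, -4.3, 50.9]
eef_rot: [-3.142, 0.0, 3.092]
wrist_force: [0.5, 0.2, -0.3]
finger_gap: 59.9
finger_force: 0.0
```

Call:
{"op": "move_arm", "data": {"moves": [[0,0,-0.005,0],[0,0,-0.02,0],[0,0,-0.04,0],[0,0,-0.06,0],[0,0,-0.09,0],[0.02,0,-0.12,0],[0.04,0,-0.15,0],[0.07,0,-0.17,0],[0.1,0,-0.17,0],[0.13,0,-0.17,0],[0.16,0,-0.17,0],[0.16,0,-0.17,0]]}}

```text
clock: 62.3
eef_pos: [407.3, 3.8, 222.5]
eef_rot: [-3.142, 0.002, 3.092]
wrist_force: [-0.4, 1.0, 0.3]
finger_gap: 60.1
finger_force: 0.0
```

```bash
python3 -c "
from h import *
t=snap('top','t25');strip(t);f=t['frame'];w=snap('wrist','w25')
sc=snap('scene','s25')['frame']
a=cv2.convertScaleAbs(cv2.resize(f[160:290,140:350],None,fx=3.8,fy=3.8,interpolation=cv2.INTER_CUBIC),alpha=1.5)[:,:798]
b=cv2.resize(sc[155:255,285:455],None,fx=2.3,fy=2.3);wf=cv2.resize(w['frame'],None,fx=.62,fy=.62)[:106]
o=np.zeros((600,800,3),np.uint8);o[:a.shape[0]-130,:a.shape[1]]=a[60:a.shape[0]-70][:a.shape[0]-130];y=a.shape[0]-130
h=min(600-y,b.shape[0]);o[y:y+h,:b.shape[1]]=b[:h];W=cv2.resize(w['frame'],(400,250))[:600-y];o[y:y+W.shape[0],395:795]=W
cv2.imwrite('pics/final.png',o)"
```

```text
219.0 166.0 87 [728.7 267.  104.4  33.5  89.7]
223.0 232.0 3278 [572.6 287.1 135.8 292.   22.9]
223.0 199.0 201 [637.7 260.   38.1  61.8  22.2]
194.0 210.0 177 [612.6 337.1  27.3  61.8  21.6]
165.0 222.0 174 [581.5 411.6  26.3  61.9  21.6]
```

View pics/final.png

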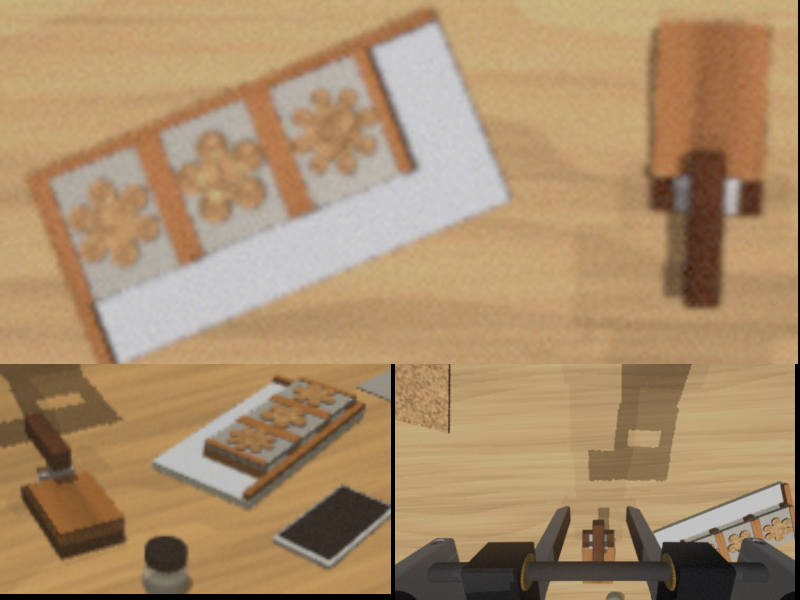

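The final picture shows all three panels in one flush row against both strips. The lifter is home in the block (handle at about (705,230)) and the gripper is clear.

```bash
python3 -c "
from cell import manip
print(manip.sign_off())"
```

```text
the job is handed in; nothing more can be done
None
```

The job is handed in: all three panels lie in one flush row against both strips, the lifter is home in the block and released, and the glue bottle, phone and ink jar were not touched. One panel was knocked aside on the board mid-run and I reseated it; the clock stood at about 62 s.

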